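# Charge the clay slaking trough and walk it back to the rail

### The arm

A 7-joint arm with a two-finger parallel gripper is mounted at the origin on the work surface. World frame = base frame: x ahead of the robot, y to its left, z up, the work surface at z = 0. Lengths are in m, angles in rad, forces in N, time in s.
With the tool pointing down it reaches from about 0.425 to 0.925 m from the base axis. Payload 6.8 kg.
Tool frame: the origin (TCP) lies at the centre of the arm's flange, where the gripper is bolted on; the fingertips stand 173 mm ahead of it and the grasp point (between the pads) lies 155 mm ahead of it (r.hold_point_z is the distance from the TCP to the grasp point, in m); z points along the fingers, x is the direction in which the jaws open and shut, and the axes are right-handed (so a half turn about z gives the same grasp; the last joint's range is limited). The gripper opens to 85 mm and grips with 20 to 120 N. Pads are 22 mm wide; open, the fingers measure 114 mm over their backs; the gripper's body (76 mm by 85 mm) begins 54 mm behind the grasp point. The pads swing forward as they close: fully open they stand 13 mm farther back than shut.
Start: joints at [-1.434, 0.477, 0.022, 1.555, -0.011, 1.109, -0.083], TCP at [0.164, 0.655, 0.405] pointing down, gripper open.
Joint ranges: [-2.96, 2.96], [-0.34, 2.1], [-1.41, 1.46], [0.24, 2.44], [-1.37, 4.51], [0.17, 1.92], [-2.96, 2.96]. Speed limits (rad/s): [2.39, 2.39, 3.14, 3.14, 3.14, 3.14, 3.14].

### API

Orientations are given as a rotation vector (axis times angle).
In Python, from bench import r gives the robot as it stands.
- The arm moves only by the tool apply_moves, never from a script. Its arguments are lists of equal length, an entry for each row: "dp": the shift along the tool's x, y, z scaled (see below), a list of three; "twist": the turn, a rotation vector about the tool's x, y, z scaled (see below), a list of three; "jaw": the closure in counts, from 0 (fully open) to 255 (shut). In form: {"dp": [[x, y, z], ...], "twist": [[rx, ry, rz], ...], "jaw": [jaw, ...]}. A call has 1 to 20 rows; each row shifts and turns the pose as measured when the row begins, along the tool's axes as they then stand; what a row does not reach is not made up. The controller multiplies each number of a shift by 12 cm and each number of a turn by 120 degrees. A row lasts 1/10 s, in which the tool goes at most 50 mm and 8.59 degrees, less where a joint would pass 70% of its speed; a pose out of reach is approached as far as the arm can. A call with a number of a shift or a turn outside -1 to 1 is refused whole. A call with a gripper value outside its range is refused whole. The fingers move at their own pace and stop on an object; "grip_force" is the grip in N (left out, the last holds). Time passes only in rows, so rows that do not move let the fingers close. It gives the time, the measured TCP pose, the force and the opening at its end, in the units of the state.
- r.get_obs(): the state, without advancing time (a new reading comes with each control period).
- r.grab_frame(name): name is "scene" or "top" or "wrist"; returns a dict with "color" (400x640x3 uint8, red, green, blue), "z_map" (400x640 float32, m along the optical axis (not along the pixel's ray), 0 where there is no reading), "intrinsics" (3x3 intrinsics, pixels), "dist_coeffs" ([k1, k2, p1, p2, k3] as OpenCV has them; the pictures are not rectified), "R" (3x3) and "t" (3): a world point X has camera coordinates R X + t; the wrist camera has in their place "hand_eye" (4x4, takes a point from camera to tool coordinates, whose origin is the TCP and whose axes are the tool frame's). Camera axes: x right, y down, z forward; pixel columns grow to the right and rows downward; lengths in m; the calibration is good to about 2 mm. A picture is of the moment at which its call begins: read the wrist's pose just before it.
- r.hand_in(): hands the job in, once; it reports no verdict.
The state is a dict: "clock": time; "joints": joint angles; "qvel": joint speeds; "tau": joint torques, N m; "tcp_pos": TCP position; "orientation": TCP orientation; "contact_force": force on the tool from outside, world axes, zero at the start; "moment": the same for the moment, N m; "grip_width": finger opening in m.
Only numpy, scipy, OpenCV 4.12 (cv2) and the standard library are available. Lean on these libraries where they do the work, as an engineer would, in place of code of your own. Each camera call takes 0.05 s, during which the arm holds its last target.

### The job

Using the scoop, tip at least three of the dry clay lumps from the tray into the stoneware trough, touching none of them with the fingers, then lay the scoop flat on its board again; no lump may end up anywhere but in the tray or the trough. Also slide the heavy trough back, without lifting or tipping it, until its back is close against the rail from end to end; it is best walked in with pushes near its left and right front corners in turn, and nothing may lean on its tap. Leave the clay ball, the clay block and the water pot where they are.

Things in the scene. Friction and masses are not known exactly. Their poses are not given: they have to be found in the camera images.
- scoop: open-fronted hand scoop of 2 mm sheet aluminium with a wooden handle, 200 g, lying flat. Origin: centre of the blade's underside; x runs forwards to the open front, z up. Blade 96 mm long (x -48 to 48), 86 mm wide; side walls 34 mm high in the rear half, 22 mm in the front half; back wall 40 mm high
- scoop_grip (a point): on the axis of the scoop's handle, scoop frame (-95, 0, 64) mm, a good place to grip. The handle is straight and level, from x = -62 to -150 in the scoop frame, 18 mm wide (y) and 20 mm tall, free underneath
- scoop_lip (a point): middle of the scoop's straight front lip, at its underside: scoop frame (48, 0, 0) mm. Lumps begin to slide on the blade at a slope of about 26 to 36 degrees (friction 0.5 to 0.7, as for everything here)
- board: plywood board on which the scoop lies at the start, 250 x 130 x 12 mm (x, y, z), fixed. Origin: centre of its underside; its top is at z = 12 mm. The scoop starts lying along the board's x axis, front to +x
- tray: shallow open pine drying tray, fixed, outside 290 x 124 x 35 mm (x, y, z), walls and floor 10 mm thick. Origin: centre of its underside; flat inner floor at z = 10 mm from x = -135 to 110 mm, y = -52 to 52 mm; from x = 110 to 135 mm the +x end slopes up at 45 degrees to the rim, against which lumps ride up onto a blade pushed along the floor. The lumps start in the +x half, the -x half is empty
- trough: heavy open stoneware trough, outside 190 x 280 x 70 mm (x, y, z), walls 7 mm, floor 8 mm thick, about 1.8 kg (slides on the cloth under a push of about 7 to 15 N; too heavy to lift). Origin: centre of its underside; x points to its plain back, which belongs against the rail; the drain tap is on its front face (-x), at the middle
- tap: small brass drain tap at the middle of the trough's front face. Origin: on that face, 32 mm above the table; it stands 43 mm out along -x of the trough, is 34 mm wide over its lever and spans heights from 10 to 56 mm
- trough_back_left (a point): lower back corner of the trough on its left (+y) end: trough frame (95, 140, 0) mm
- trough_back_right (a point): lower back corner of the trough on its right (-y) end: trough frame (95, -140, 0) mm
- rail: fixed wooden rail along the bench's far edge, 1500 mm long, 40 mm high, 25 mm thick. Origin: at table height on the middle of the face that looks to the robot; the rail runs along y, x points away from the robot, so the rail's face is the plane x = 0 of this frame
- lump1: bone-dry clay lump 1, an irregular rounded chunk about 31 x 28 x 25 mm, 20 to 24 g. Origin at its centre
- lump2: bone-dry clay lump 2, an irregular rounded chunk about 29 x 27 x 26 mm, 20 to 24 g. Origin at its centre
- lump3: bone-dry clay lump 3, an irregular rounded chunk about 32 x 27 x 24 mm, 20 to 24 g. Origin at its centre
- lump4: bone-dry clay lump 4, an irregular rounded chunk about 28 x 28 x 26 mm, 20 to 24 g. Origin at its centre
- lump5: bone-dry clay lump 5, an irregular rounded chunk about 30 x 29 x 25 mm, 20 to 24 g. Origin at its centre
- clay_ball: bystander: ball of clay, 86 mm wide and 79 mm high, on a 150 x 150 x 10 mm bat. Origin: centre of its underside
- clay_block: bystander: block of clay 85 x 75 x 60 mm on a 150 x 150 x 10 mm bat. Origin: centre of its underside
- water_pot: bystander: terracotta pot, 84 mm across and 95 mm high. Origin: centre of its underside

How it is judged:
On the way, in this order (a step that is already met when the one before it is completed fails the run):
1. at least one lump is in the scoop and lifted clear of the tray (((distance between lump1 and scoop below 0.065 m and height (world z) of lump1 above 0.085 m) or (distance between lump2 and scoop below 0.065 m and height (world z) of lump2 above 0.085 m) or (distance between lump3 and scoop below 0.065 m and height (world z) of lump3 above 0.085 m) or (distance between lump4 and scoop below 0.065 m and height (world z) of lump4 above 0.085 m) or (distance between lump5 and scoop below 0.065 m and height (world z) of lump5 above 0.085 m))), for 0.2 s.
2. at least three lumps are in the trough and none is still up in the scoop ((horizontal distance between each of lump1, lump2, lump3 and trough below 0.165 m or horizontal distance between each of lump1, lump2, lump4 and trough below 0.165 m or horizontal distance between each of lump1, lump2, lump5 and trough below 0.165 m or horizontal distance between each of lump1, lump3, lump4 and trough below 0.165 m or horizontal distance between each of lump1, lump3, lump5 and trough below 0.165 m or horizontal distance between each of lump1, lump4, lump5 and trough below 0.165 m or horizontal distance between each of lump2, lump3, lump4 and trough below 0.165 m or horizontal distance between each of lump2, lump3, lump5 and trough below 0.165 m or horizontal distance between each of lump2, lump4, lump5 and trough below 0.165 m or horizontal distance between each of lump3, lump4, lump5 and trough below 0.165 m) and height (world z) of each of lump1, lump2, lump3, lump4, lump5 below 0.07 m), for 0.2 s.
3. the scoop lies flat on its board again, let go (x of scoop in the frame of board between -0.115 and 0.115 m and y of scoop in the frame of board between -0.06 and 0.06 m and z of scoop in the frame of board between 0.008 and 0.018 m and angle between scoop's own z axis and vertical below 0.08 rad and linear speed of scoop below 0.03 m/s and contact force between the fingers and scoop below 0.1 N), for 0.2 s.
At the end, for the whole second after the job is handed in: at least three lumps lie in the trough and every other lump lies in the tray or the trough; the scoop lies flat and let go with the middle of its blade over its board; the trough stands flat, both its lower back corners within 8 mm of the rail's face; everything is at rest (all of step 3 and (horizontal distance between each of lump1, lump2, lump3 and trough below 0.165 m or horizontal distance between each of lump1, lump2, lump4 and trough below 0.165 m or horizontal distance between each of lump1, lump2, lump5 and trough below 0.165 m or horizontal distance between each of lump1, lump3, lump4 and trough below 0.165 m or horizontal distance between each of lump1, lump3, lump5 and trough below 0.165 m or horizontal distance between each of lump1, lump4, lump5 and trough below 0.165 m or horizontal distance between each of lump2, lump3, lump4 and trough below 0.165 m or horizontal distance between each of lump2, lump3, lump5 and trough below 0.165 m or horizontal distance between each of lump2, lump4, lump5 and trough below 0.165 m or horizontal distance between each of lump3, lump4, lump5 and trough below 0.165 m) and ((x of lump1 in the frame of trough between -0.09 and 0.09 m and y of lump1 in the frame of trough between -0.135 and 0.135 m and z of lump1 in the frame of trough between 0 and 0.07 m) or (x of lump1 in the frame of tray between -0.137 and 0.137 m and y of lump1 in the frame of tray between -0.054 and 0.054 m and z of lump1 in the frame of tray between 0 and 0.06 m)) and ((x of lump2 in the frame of trough between -0.09 and 0.09 m and y of lump2 in the frame of trough between -0.135 and 0.135 m and z of lump2 in the frame of trough between 0 and 0.07 m) or (x of lump2 in the frame of tray between -0.137 and 0.137 m and y of lump2 in the frame of tray between -0.054 and 0.054 m and z of lump2 in the frame of tray between 0 and 0.06 m)) and ((x of lump3 in the frame of trough between -0.09 and 0.09 m and y of lump3 in the frame of trough between -0.135 and 0.135 m and z of lump3 in the frame of trough between 0 and 0.07 m) or (x of lump3 in the frame of tray between -0.137 and 0.137 m and y of lump3 in the frame of tray between -0.054 and 0.054 m and z of lump3 in the frame of tray between 0 and 0.06 m)) and ((x of lump4 in the frame of trough between -0.09 and 0.09 m and y of lump4 in the frame of trough between -0.135 and 0.135 m and z of lump4 in the frame of trough between 0 and 0.07 m) or (x of lump4 in the frame of tray between -0.137 and 0.137 m and y of lump4 in the frame of tray between -0.054 and 0.054 m and z of lump4 in the frame of tray between 0 and 0.06 m)) and ((x of lump5 in the frame of trough between -0.09 and 0.09 m and y of lump5 in the frame of trough between -0.135 and 0.135 m and z of lump5 in the frame of trough between 0 and 0.07 m) or (x of lump5 in the frame of tray between -0.137 and 0.137 m and y of lump5 in the frame of tray between -0.054 and 0.054 m and z of lump5 in the frame of tray between 0 and 0.06 m)) and x of each of trough_back_left, trough_back_right in the frame of rail above -0.008 m and linear speed of trough below 0.02 m/s and angle between trough's own z axis and vertical below 0.05 rad and linear speed of each of lump1, lump2, lump3, lump4, lump5 below 0.03 m/s); the robot touches nothing.
It fails at once if the gripper's fingers touch a lump (contact force between the fingers and lump1 above 0.5 N or contact force between the fingers and lump2 above 0.5 N or contact force between the fingers and lump3 above 0.5 N or contact force between the fingers and lump4 above 0.5 N or contact force between the fingers and lump5 above 0.5 N).
It fails at once if the tap is leaned on (over 4 N) (contact force between anything else and tap above 4 N).
It fails at once if the trough is lifted or tipped (angle between trough's own z axis and vertical above 0.12 rad or height (world z) of trough above 0.015 m).
It fails at once if the clay ball, the clay block or the pot is moved by more than 20 mm (distance of any of clay_ball, clay_block, water_pot from where it was at the start of the episode above 0.02 m).
It also fails if it takes over 72 s, if anything falls off the work surface, if the arm or the gripper's body presses on something with over 40 N, if the wrist force passes 120 N, or if a joint passes its speed limit or range.

## Working session

There is one attempt and no reset: what is moved stays moved. The work goes in short steps, Python scripts to look and compute and a tool call to move; the robot and the scene stay as the last step left them, time stands still between calls to the robot, and variables do not carry over. Pictures are saved under pics/ and viewed, and the job is handed in when it is done.

Besides the shell and the picture viewer there is one more tool, called after "Call:" by a JSON object that holds its "api" and its "payload", one argument or row to a line. apply_moves: Moves the arm, as the interface text tells. Shifts and turns lie within -1 to 1; 1 stands for 12 cm of shift or 120 degrees of turn. Its arguments: {"type":"object","properties":{"dp":{"type":"array"},"twist":{"type":"array"},"jaw":{"type":"array"},"grip_force":{"type":"number"}},"required":["dp","twist","jaw"]}

```bash
ls; mkdir -p pics; cat > h.py <<'E'
import numpy as np, cv2
from bench import r
from scipy.spatial.transform import Rotation as Ro
def save(f,n): cv2.imwrite('pics/'+n+'.png', f['color'][:,:,::-1])
def cloud(f):
    z=f['z_map']; K=f['intrinsics']; h,w=z.shape
    u,v=np.meshgrid(np.arange(w),np.arange(h))
    p=cv2.undistortPoints(np.stack([u,v],-1).reshape(-1,1,2).astype(np.float64),K,np.array(f['dist_coeffs'])).reshape(h,w,2)
    c=np.dstack([p[...,0]*z,p[...,1]*z,z])
    return (c-np.array(f['t']))@np.array(f['R'])   # R^T (c-t)
E
python3 - <<'E'
from h import *
print(r.get_obs())
for n in ('scene','top','wrist'):
    f=r.grab_frame(n); save(f,n+'0')
    print(n,f['intrinsics'],f.get('R'),f.get('t'),f.get('hand_eye'))
    if n!='wrist': np.save(n+'0.npy',cloud(f))
E
```

```text
pics
{'clock': 0.0, 'joints': array([-1.4341044 ,  0.47781707,  0.02235215,  1.55643046, -0.011496  ,
        1.10931562, -0.08311102]), 'qvel': array([ 7.69698519e-04, -6.25379652e-04, -5.76879252e-05, -3.16854448e-04,
        1.90131034e-03,  1.04372337e-03, -1.45953494e-03]), 'tau': array([-1.74285557e-03, -5.96445715e+01,  1.60686426e+00, -2.81200433e+01,
        1.24821888e-02,  9.30712296e-03, -1.99038124e-05]), 'tcp_pos': array([0.16352206, 0.6546164 , 0.40372316]), 'orientation': array([ 2.47505590e+00,  1.93284032e+00, -2.13058208e-03]), 'contact_force': array([-0.25925319, -0.32080539,  0.67777177]), 'moment': array([-0.02486963,  0.01177773, -0.02332031]), 'grip_width': 0.08579063950097186}
scene [[420.62124486   0.         317.65727768]
 [  0.         420.62124486 197.58857628]
 [  0.           0.           1.        ]] [[-0.46806414  0.88349845 -0.01861317]
 [ 0.5794082   0.29092196 -0.76134785]
 [-0.66723467 -0.36714425 -0.64807638]] [ 0.27903755 -0.26873837  1.71159321] None
top [[414.77564077   0.         326.94624013]
 [  0.         414.77564077 199.11563629]
 [  0.           0.           1.        ]] [[-0.02779076 -0.99960741 -0.00356274]
 [-0.99612969  0.02799103 -0.08331954]
 [ 0.08338655  0.00123344 -0.99651651]] [0.02802474 0.57531751 1.44516492] None
wrist [[344.1420311    0.         316.82818005]
 [  0.         344.1420311  197.49520974]
 [  0.           0.           1.        ]] None None [[ 9.99999374e-01 -1.06321909e-03  3.48885715e-04 -2.16012114e-04]
 [ 9.14577492e-04  9.56222745e-01  2.92638387e-01 -7.36716637e-02]
 [-6.44751175e-04 -2.92637885e-01  9.56223119e-01  3.09976243e-02]
 [ 0.00000000e+00  0.00000000e+00  0.00000000e+00  1.00000000e+00]]
```

View pics/scene0.png

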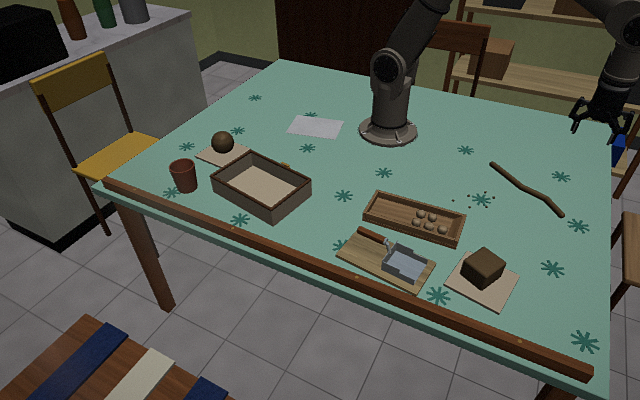

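View pics/top0.png

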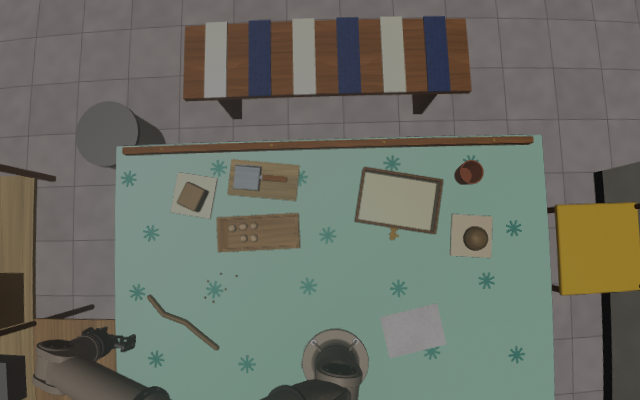

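```bash
python3 - <<'E'
import cv2
a=cv2.imread('pics/top0.png')
cv2.imwrite('pics/cropL.png',cv2.resize(a[145:260,160:320],None,fx=5,fy=5,interpolation=cv2.INTER_CUBIC))
cv2.imwrite('pics/cropR.png',cv2.resize(a[130:265,345:505],None,fx=4.4,fy=4.4,interpolation=cv2.INTER_CUBIC))
E
```

```text
(no output)
```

View pics/cropL.png

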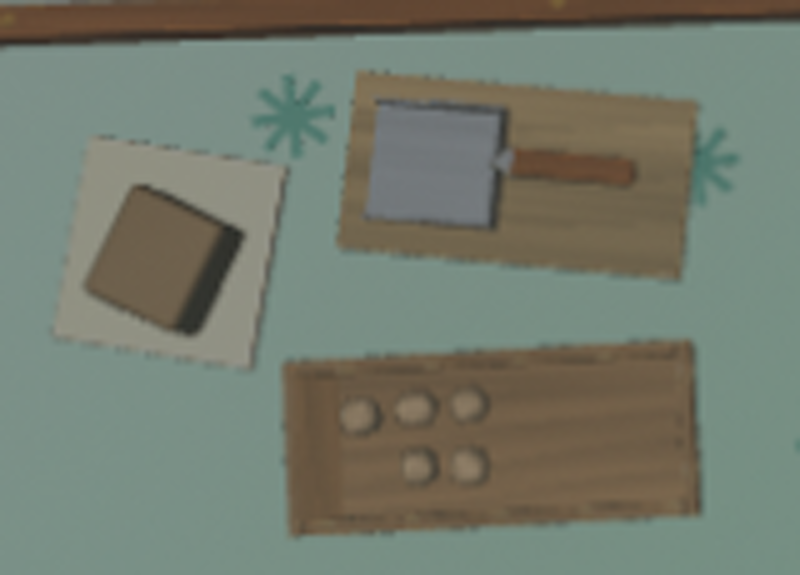

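View pics/cropR.png

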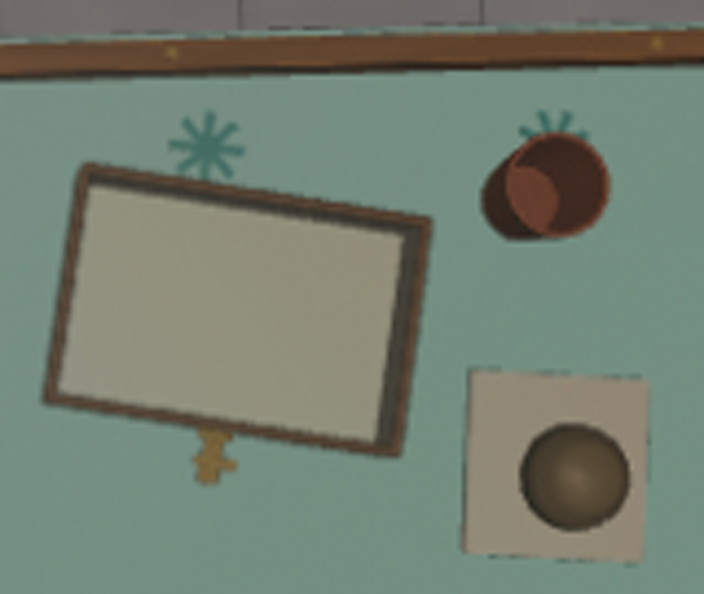

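```bash
cat >> h.py <<'E'
def ray(f,uv,zp):
    p=cv2.undistortPoints(np.array(uv,float).reshape(-1,1,2),f['intrinsics'],np.array(f['dist_coeffs'])).reshape(-1,2)
    R=np.array(f['R']);t=np.array(f['t']); C=-R.T@t
    d=np.c_[p,np.ones(len(p))]@R
    return C+d*((zp-C[2])/d[:,2:3])
E
python3 - <<'E'
from h import *
f=r.grab_frame('top'); np.set_printoptions(precision=4,suppress=True)
P=cloud(f); 
def L(a): return np.array(a,float)/5+[160-.4,145-.4]
def Rr(a): return np.array(a,float)/4.4+[345-.4,130-.4]
def rect(n,uv,z):
    X=ray(f,uv,z); print(n,X[:,:2].tolist() and X[:,:2]); print('  c',X.mean(0)[:2],'edges',[np.linalg.norm(X[i,:2]-X[i-1,:2]).round(4) for i in range(len(X))])
    return X
rect('board',L([(357,72),(697,102),(680,279),(339,247)]),.012)
rect('tray',L([(284,362),(692,341),(701,514),(292,535)]),.035)
rect('trough',Rr([(84,162),(432,218),(398,457),(43,402)]),.07)
rect('rail face', np.r_[L([(5,44)]),L([(790,25)]),Rr([(5,79)]),Rr([(700,65)])],.0)
rect('rail top back', np.r_[L([(5,10)]),Rr([(700,25)])],.04)
rect('blade',L([(375,100),(363,219)]),.022)
rect('handle',L([(515,162),(634,172)]),.086)
for q in [(360,414),(416,408),(469,404),(420,466),(469,465)]:
    u,v=L([q])[0]; print('lump',ray(f,[(u,v)],.028)[0], P[int(round(v)),int(round(u))])
# heights checks
for n,q in [('blade',L([(430,160)])),('board',L([(600,240)])),('handle',L([(580,168)])),('trayfl',L([(600,430)])),('table',L([(320,300)])),('trfl',Rr([(230,310)])),('tap',Rr([(212,470)])),('ball',Rr([(575,475)])),('block',L([(160,250)]))]:
    u,v=q[0]; print(n,P[int(round(v)),int(round(u))])
E
```

```text
board [[0.7326 0.3556]
 [0.7029 0.1091]
 [0.5754 0.1241]
 [0.6054 0.3695]]
  c [0.6541 0.2396] edges [np.float64(0.1279), np.float64(0.2483), np.float64(0.1284), np.float64(0.2473)]
tray [[0.5226 0.4039]
 [0.5296 0.1148]
 [0.4087 0.1113]
 [0.4009 0.3994]]
  c [0.4654 0.2574] edges [np.float64(0.1218), np.float64(0.2892), np.float64(0.121), np.float64(0.2882)]
trough [[ 0.6819 -0.1183]
 [ 0.6302 -0.3917]
 [ 0.4435 -0.3554]
 [ 0.4945 -0.0797]]
  c [ 0.5625 -0.2363] edges [np.float64(0.1913), np.float64(0.2783), np.float64(0.1902), np.float64(0.2803)]
rail face [[ 0.765   0.623 ]
 [ 0.7598  0.041 ]
 [ 0.7644 -0.0617]
 [ 0.7632 -0.649 ]]
  c [ 0.7631 -0.0117] edges [np.float64(1.272), np.float64(0.5821), np.float64(0.1028), np.float64(0.5873)]
rail top back [[ 0.7816  0.607 ]
 [ 0.7883 -0.6339]]
  c [ 0.7849 -0.0135] edges [np.float64(1.2408), np.float64(1.2408)]
blade [[0.7098 0.3403]
 [0.624  0.3496]]
  c [0.6669 0.3449] edges [np.float64(0.0863), np.float64(0.0863)]
handle [[0.6527 0.2296]
 [0.6434 0.1482]]
  c [0.6481 0.1889] edges [np.float64(0.0819), np.float64(0.0819)]
lump [0.4847 0.3516 0.028 ] [0.4859 0.3478 0.0383]
lump [0.4879 0.3116 0.028 ] [0.4885 0.3096 0.0344]
lump [0.4898 0.2739 0.028 ] [0.4911 0.2744 0.0331]
lump [0.447  0.3094 0.028 ] [0.4463 0.3058 0.0384]
lump [0.4469 0.2746 0.028 ] [0.4455 0.2754 0.0314]
blade [0.6637 0.2995 0.0214]
board [0.6035 0.1794 0.0125]
handle [0.6478 0.1836 0.087 ]
trayfl [0.4679 0.1825 0.0081]
table [0.5667 0.3841 0.0042]
trfl [ 0.567  -0.2393  0.0075]
tap [ 0.4391 -0.2145  0.0417]
ball [ 0.4237 -0.4872  0.09  ]
block [0.5991 0.4785 0.0747]
```

```bash
cat >> h.py <<'E'
np.set_printoptions(precision=4,suppress=True)
def pose():
    o=r.get_obs(); return np.array(o['tcp_pos']),Ro.from_rotvec(o['orientation']),o
def scoopR(yaw,pitch):  # deg; pitch + = lip down. scoop rotation matrix
    return Ro.from_euler('z',yaw,degrees=True)*Ro.from_euler('y',pitch,degrees=True)
S2T=Ro.from_matrix(np.array([[0,-1,0],[-1,0,0],[0,0,-1.]]).T) # columns: tool axes in scoop frame: x=-ys,y=-xs,z=-zs
GR=np.array([-.095,0,.064]); LIP=np.array([.048,0,0])
def tcp_for(pt,world,yaw,pitch,hold=.155):
    """TCP pose so that scoop point pt is at world with yaw/pitch"""
    S=scoopR(yaw,pitch); c=np.array(world)-S.apply(pt); g=c+S.apply(GR)
    T=S*S2T; return g-T.apply([0,0,hold]),T
def rows(p0,R0,p1,R1,n):
    """n rows (straight line, slerp)"""
    rv=(R0.inv()*R1).as_rotvec(); out=[]
    for k in range(n):
        a=R0*Ro.from_rotvec(rv*k/n)
        out.append((a.inv().apply(p1-p0)/n/.12, rv/n/np.deg2rad(120)))
    return out
def show(o=None):
    p,R,o=pose(); print('t',round(o['clock'],2),'p',p,'F',o['contact_force'],'w',round(o['grip_width'],4),'j',o['joints'])
    S=R*S2T.inv(); e=S.as_euler('ZYX',degrees=True); g=p+R.apply([0,0,.155]); c=g-S.apply(GR)
    print('yaw,pitch,roll',e,'grasp',g,'scoop c',c,'lip',c+S.apply(LIP))
def go(pt,w,yaw,pitch,n):
    p,R,_=pose(); p1,R1=tcp_for(np.array(pt),w,yaw,pitch)
    print('tot',np.linalg.norm(p1-p), np.rad2deg((R.inv()*R1).magnitude()))
    for d,t in rows(p,R,p1,R1,n): print(d.round(3).tolist(),t.round(4).tolist())
E
echo "import sys; from h import *; show()" > s.py
```

Call:
{"api": "apply_moves", "payload": {
  "dp": [
    [-0.167,0.303,0.036],
    [-0.167,0.303,0.036],
    [-0.167,0.303,0.036],
    [-0.167,0.303,0.036],
    [-0.167,0.303,0.036],
    [-0.167,0.303,0.036],
    [-0.167,0.303,0.036],
    [-0.167,0.303,0.036],
    [-0.167,0.303,0.036],
    [-0.167,0.303,0.036],
    [-0.167,0.303,0.036],
    [-0.167,0.303,0.036],
    [-0.167,0.303,0.036],
    [-0.167,0.303,0.036],
    [-0.167,0.303,0.036],
    [-0.167,0.303,0.036]
  ],
  "twist": [
    [0,0,0],
    [0,0,0],
    [0,0,0],
    [0,0,0],
    [0,0,0],
    [0,0,0],
    [0,0,0],
    [0,0,0],
    [0,0,0],
    [0,0,0],
    [0,0,0],
    [0,0,0],
    [0,0,0],
    [0,0,0],
    [0,0,0],
    [0,0,0]
  ],
  "jaw": [0,0,0,0,0,0,0,0,0,0,0,0,0,0,0,0],
  "grip_force": 110
}}

```text
clock: 1.8
tcp_pos: [0.6637, 0.1945, 0.3282]
orientation: [-2.456, -1.951, 0.004]
contact_force: [0.5, 0.3, -0.4]
grip_width: 0.0854
```

```bash
python3 - <<'E'
from h import *
show(); go(GR,(.651,.2026,.176),83.5,0,12)
E
```

```text
t 1.8 p [0.6637 0.1945 0.3282] F [ 0.4657  0.2596 -0.3658] w 0.0854 j [-0.4909  0.5798  0.1705  1.587  -0.1159  0.9889  1.0594]
yaw,pitch,roll [166.9432  -0.3202  -0.0462] grasp [0.6629 0.1948 0.1732] scoop c [0.57   0.2164 0.1097] lip [0.5233 0.2273 0.11  ]
tot 0.01531280564875802 83.44355034472025
[0.003, -0.01, -0.002] [-0.0002, 0.0001, 0.0579]
[0.002, -0.01, -0.002] [-0.0002, 0.0001, 0.0579]
[0.001, -0.01, -0.002] [-0.0002, 0.0001, 0.0579]
[-0.0, -0.01, -0.002] [-0.0002, 0.0001, 0.0579]
[-0.002, -0.01, -0.002] [-0.0002, 0.0001, 0.0579]
[-0.003, -0.01, -0.002] [-0.0002, 0.0001, 0.0579]
[-0.004, -0.01, -0.002] [-0.0002, 0.0001, 0.0579]
[-0.005, -0.009, -0.002] [-0.0002, 0.0001, 0.0579]
[-0.006, -0.008, -0.002] [-0.0002, 0.0001, 0.0579]
[-0.007, -0.008, -0.002] [-0.0002, 0.0001, 0.0579]
[-0.008, -0.007, -0.002] [-0.0002, 0.0001, 0.0579]
[-0.009, -0.006, -0.002] [-0.0002, 0.0001, 0.0579]
```

Call:
{"api": "apply_moves", "payload": {
  "dp": [
    [0.003,-0.01,0],
    [0.002,-0.01,0],
    [0.001,-0.01,0],
    [0,-0.01,0],
    [-0.002,-0.01,0],
    [-0.003,-0.01,0],
    [-0.004,-0.01,0],
    [-0.005,-0.009,0],
    [-0.006,-0.008,0],
    [-0.007,-0.008,0],
    [-0.008,-0.007,0],
    [-0.009,-0.006,0]
  ],
  "twist": [
    [0,0,0.058],
    [0,0,0.058],
    [0,0,0.058],
    [0,0,0.058],
    [0,0,0.058],
    [0,0,0.058],
    [0,0,0.058],
    [0,0,0.058],
    [0,0,0.058],
    [0,0,0.058],
    [0,0,0.058],
    [0,0,0.058]
  ],
  "jaw": [0,0,0,0,0,0,0,0,0,0,0,0]
}}

```text
clock: 3.0
tcp_pos: [0.6554, 0.1924, 0.3237]
orientation: [3.123, -0.293, -0.013]
contact_force: [-0.7, -0.4, -0.5]
grip_width: 0.0856
```

```bash
python3 - <<'E'
from h import *
show(); 
f=r.grab_frame('wrist'); save(f,'w1')
f=r.grab_frame('wrist')
p,R,_=pose(); H=np.array(f['hand_eye'])
# world cam
Rw=R.as_matrix()@H[:3,:3]; tw=p+R.apply(H[:3,3]); f['R']=Rw.T; f['t']=-Rw.T@tw
P=cloud(f); np.save('w1.npy',P)
z=P[...,2]; m=(z>.079)&(z<.092)&(f['z_map']>0); 
ys,xs=np.where(m); print(len(xs)); 
q=P[m]; q=q[(abs(q[:,0]-.65)<.03)&(q[:,1]<.24)&(q[:,1]>.13)]; print(len(q),q.mean(0),q.min(0),q.max(0))
c=q[:,:2]-q[:,:2].mean(0); u,s,v=np.linalg.svd(c,full_matrices=False); print(v[0],np.rad2deg(np.arctan2(v[0][1],v[0][0])))
E
```

```text
t 3.0 p [0.6554 0.1924 0.3237] F [-0.7046 -0.4443 -0.5164] w 0.0856 j [-0.7469  0.6263  0.551   1.6304 -0.3706  1.0012 -0.2626]
yaw,pitch,roll [79.2742  0.3448  0.4348] grasp [0.6541 0.1917 0.1687] scoop c [0.6712 0.2848 0.1042] lip [0.6802 0.3319 0.1039]
3622
3622 [0.6496 0.1976 0.0849] [0.6356 0.1493 0.079 ] [0.6631 0.2388 0.0879]
[-0.1111 -0.9938] -96.37909609011528
```

View pics/w1.png

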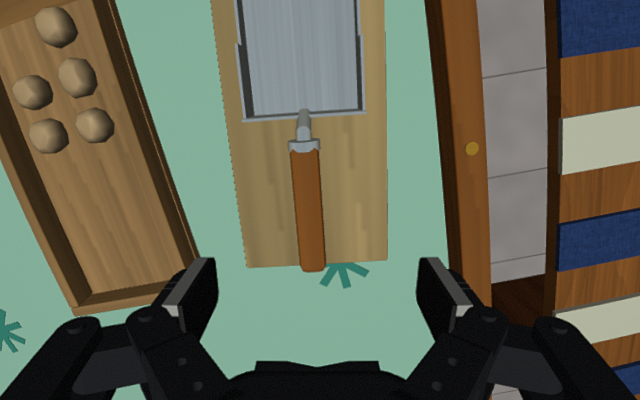

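```bash
python3 - <<'E'
from h import *
go(GR,(.6503,.203,.12),83.6,0,4)
E
```

```text
tot 0.04981260997227604 4.101021268723741
[-0.013, -0.02, 0.101] [0.0007, 0.001, -0.0085]
[-0.013, -0.02, 0.101] [0.0007, 0.001, -0.0085]
[-0.013, -0.02, 0.101] [0.0007, 0.001, -0.0085]
[-0.013, -0.02, 0.101] [0.0007, 0.001, -0.0085]
```

Call:
{"api": "apply_moves", "payload": {
  "dp": [
    [-0.013,-0.02,0.1],
    [-0.013,-0.02,0.1],
    [-0.013,-0.02,0.1],
    [-0.013,-0.02,0.1],
    [0,0,0]
  ],
  "twist": [
    [0.001,0.001,-0.009],
    [0.001,0.001,-0.009],
    [0.001,0.001,-0.009],
    [0.001,0.001,-0.009],
    [0,0,0]
  ],
  "jaw": [0,0,0,0,0]
}}

```text
clock: 3.6
tcp_pos: [0.6491, 0.2042, 0.2697]
orientation: [-3.136, 0.142, 0.002]
contact_force: [-0.4, 0.0, -0.9]
grip_width: 0.0854
```

```bash
python3 - <<'E'
from h import *
show()
go(GR,(.6503,.203,.076),83.6,0,4)
E
```

```text
t 3.6 p [0.6491 0.2042 0.2697] F [-0.4433  0.0298 -0.9255] w 0.0854 j [-0.7284  0.674   0.4911  1.6728 -0.391   0.8939 -0.1703]
yaw,pitch,roll [84.8197 -0.147   0.0807] grasp [0.6489 0.2046 0.1147] scoop c [0.6574 0.2994 0.051 ] lip [0.6618 0.3472 0.0511]
tot 0.038750581709162533 1.231292353829394
[0.003, 0.002, 0.081] [-0.0003, 0.0002, 0.0025]
[0.003, 0.002, 0.081] [-0.0003, 0.0002, 0.0025]
[0.003, 0.002, 0.081] [-0.0003, 0.0002, 0.0025]
[0.003, 0.002, 0.081] [-0.0003, 0.0002, 0.0025]
```

Call:
{"api": "apply_moves", "payload": {
  "dp": [
    [0.003,0.002,0.081],
    [0.003,0.002,0.081],
    [0.003,0.002,0.081],
    [0.003,0.002,0.07],
    [0,0,0],
    [0,0,0],
    [0,0,0],
    [0,0,0],
    [0,0,0],
    [0,0,0],
    [0,0,0],
    [0,0,0]
  ],
  "twist": [
    [0,0,0.0025],
    [0,0,0.0025],
    [0,0,0.0025],
    [0,0,0.0025],
    [0,0,0],
    [0,0,0],
    [0,0,0],
    [0,0,0],
    [0,0,0],
    [0,0,0],
    [0,0,0],
    [0,0,0]
  ],
  "jaw": [0,0,0,0,0,120,200,255,255,255,255,255],
  "grip_force": 110
}}

```text
clock: 4.8
tcp_pos: [0.6514, 0.2026, 0.23]
orientation: [-3.133, 0.178, -0.001]
contact_force: [0.4, -0.1, -1.0]
grip_width: 0.0167
```

```bash
python3 s.py
```

```text
t 4.8 p [0.6514 0.2026 0.23  ] F [ 0.3596 -0.1256 -1.007 ] w 0.0167 j [-0.7108  0.7256  0.4709  1.6863 -0.4235  0.8306 -0.1659]
yaw,pitch,roll [83.4962 -0.1785 -0.0344] grasp [0.6515 0.2031 0.075 ] scoop c [0.6624 0.2977 0.0113] lip [0.6678 0.3454 0.0114]
```

```bash
python3 - <<'E'
from h import *
p,R,_=pose()
p1,R1=tcp_for(np.zeros(3),(.4714,.1794,.09),91.45,0)
p2=p+[0,0,.078]
for d,t in rows(p2,R,p1,R1,8): print(d.round(3).tolist(),t.round(4).tolist())
E
```

```text
[-0.17, 0.143, -0.002] [-0.0002, -0.0, -0.0083]
[-0.172, 0.14, -0.002] [-0.0002, -0.0, -0.0083]
[-0.175, 0.137, -0.001] [-0.0002, -0.0, -0.0083]
[-0.177, 0.134, -0.001] [-0.0002, -0.0, -0.0083]
[-0.179, 0.131, -0.001] [-0.0002, -0.0, -0.0083]
[-0.182, 0.128, -0.001] [-0.0002, -0.0, -0.0083]
[-0.184, 0.125, -0.001] [-0.0002, -0.0, -0.0083]
[-0.186, 0.122, -0.001] [-0.0002, -0.0, -0.0083]
```

Call:
{"api": "apply_moves", "payload": {
  "dp": [
    [0,0,-0.16],
    [0,0,-0.25],
    [0,0,-0.25],
    [-0.17,0.143,0],
    [-0.172,0.14,0],
    [-0.175,0.137,0],
    [-0.177,0.134,0],
    [-0.179,0.131,0],
    [-0.182,0.128,0],
    [-0.184,0.125,0],
    [-0.186,0.122,0],
    [0,0,0],
    [0,0,0]
  ],
  "twist": [
    [0,0,0],
    [0,0,0],
    [0,0,0],
    [0,0,-0.0083],
    [0,0,-0.0083],
    [0,0,-0.0083],
    [0,0,-0.0083],
    [0,0,-0.0083],
    [0,0,-0.0083],
    [0,0,-0.0083],
    [0,0,-0.0083],
    [0,0,0],
    [0,0,0]
  ],
  "jaw": [255,255,255,255,255,255,255,255,255,255,255,255,255]
}}

```text
clock: 6.1
tcp_pos: [0.4645, 0.0782, 0.3088]
orientation: [-3.141, -0.051, 0.008]
contact_force: [0.1, 0.6, -2.7]
grip_width: 0.0163
```

```bash
python3 - <<'E'
from h import *
show(); save(r.grab_frame('wrist'),'w2'); f=r.grab_frame('scene'); save(f,'s2')
cv2.imwrite('pics/s2c.png',cv2.resize(f['color'][140:300,310:530,::-1],None,fx=3.5,fy=3.5,interpolation=cv2.INTER_CUBIC))
E
```

```text
t 6.1 p [0.4645 0.0782 0.3088] F [ 0.1221  0.6    -2.6502] w 0.0163 j [-0.7646  0.3027  0.5539  2.1486 -0.2333  0.7518 -0.026 ]
yaw,pitch,roll [91.8726 -0.0073  0.2792] grasp [0.4638 0.0782 0.1538] scoop c [0.4604 0.1731 0.0898] lip [0.4588 0.2211 0.0898]
```

View pics/w2.png

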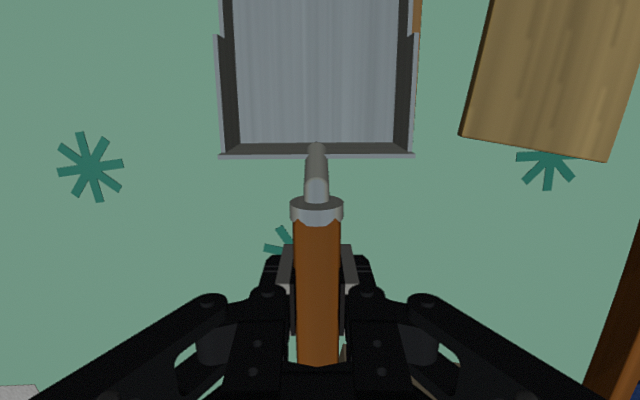

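View pics/s2c.png

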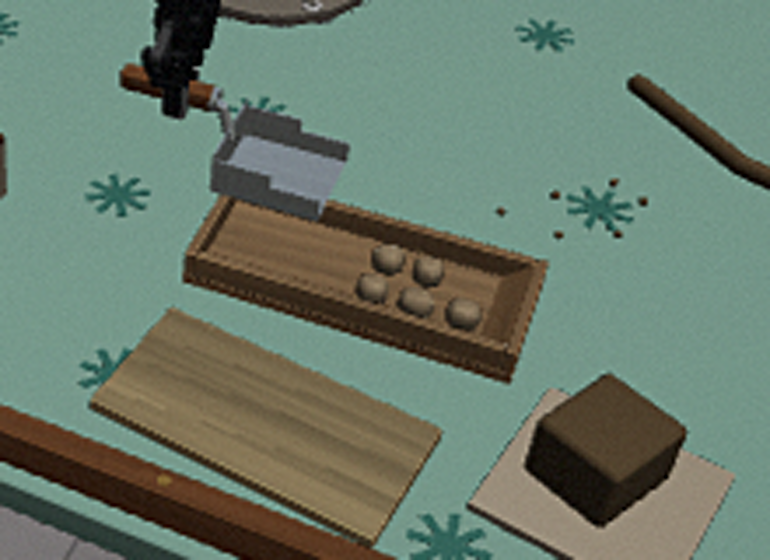

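```bash
python3 - <<'E'
from h import *
go([0,0,0],(.4714,.1794,.05),91.45,0,4)
E
```

```text
tot 0.04111746514084546 0.5313894551168603
[0.019, -0.012, 0.083] [0.0001, 0.0006, 0.0009]
[0.019, -0.012, 0.083] [0.0001, 0.0006, 0.0009]
[0.019, -0.012, 0.083] [0.0001, 0.0006, 0.0009]
[0.019, -0.012, 0.083] [0.0001, 0.0006, 0.0009]
```

Call:
{"api": "apply_moves", "payload": {
  "dp": [
    [0.024,-0.014,0.083],
    [0.024,-0.014,0.083],
    [0.024,-0.014,0.08],
    [0.014,-0.012,0.06],
    [0,0,0],
    [0,0,0]
  ],
  "twist": [
    [0,0.0006,0.001],
    [0,0.0006,0.001],
    [0,0.0006,0.001],
    [0,0.0006,0.001],
    [0,0,0],
    [0,0,0]
  ],
  "jaw": [255,255,255,255,255,255]
}}

```text
clock: 6.8
tcp_pos: [0.4779, 0.0877, 0.2672]
orientation: [3.139, 0.041, 0.0]
contact_force: [0.3, 0.2, -1.4]
grip_width: 0.0162
```

```bash
python3 - <<'E'
from h import *
show(); f=r.grab_frame('top'); save(f,'t3')
cv2.imwrite('pics/t3c.png',cv2.resize(f['color'][145:270,200:340,::-1],None,fx=5,fy=4.6,interpolation=cv2.INTER_CUBIC))
go([0,0,0],(.4714,.1794,.012),91.45,0,4)
E
```

```text
t 6.8 p [0.4779 0.0877 0.2672] F [ 0.2535  0.1595 -1.3519] w 0.0162 j [-0.7254  0.3996  0.5079  2.1451 -0.3074  0.6666  0.0193]
yaw,pitch,roll [91.5048  0.1272 -0.0019] grasp [0.4779 0.0873 0.1122] scoop c [0.4754 0.1822 0.0479] lip [0.4741 0.2302 0.0478]
tot 0.036600971610714364 0.1334144688707055
[-0.008, 0.006, 0.076] [0.0003, -0.0, 0.0001]
[-0.008, 0.006, 0.076] [0.0003, -0.0, 0.0001]
[-0.008, 0.006, 0.076] [0.0003, -0.0, 0.0001]
[-0.008, 0.007, 0.076] [0.0003, -0.0, 0.0001]
```

View pics/t3c.png

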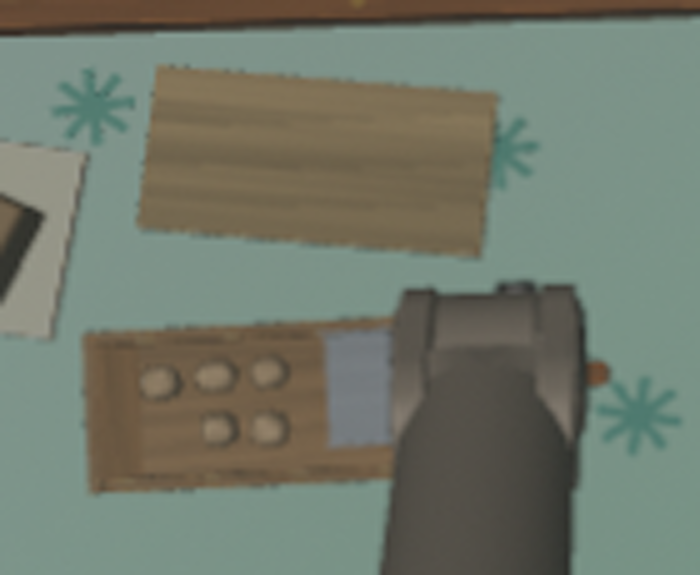

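Call:
{"api": "apply_moves", "payload": {
  "dp": [
    [-0.008,0.008,0.076],
    [-0.008,0.008,0.076],
    [-0.008,0.008,0.076],
    [-0.008,0.008,0.05],
    [0,0,0.015],
    [0,0,0.015],
    [0,0,0.01],
    [0,0,0]
  ],
  "twist": [
    [0,0,0],
    [0,0,0],
    [0,0,0],
    [0,0,0],
    [-0.004,0,0],
    [-0.004,0,0],
    [-0.004,0,0],
    [0,0,0]
  ],
  "jaw": [255,255,255,255,255,255,255,255]
}}

```text
clock: 7.65
tcp_pos: [0.4741, 0.0844, 0.2279]
orientation: [3.116, 0.041, 0.002]
contact_force: [-2.2, -1.1, 1.3]
grip_width: 0.0162
```

```bash
python3 s.py
```

```text
t 7.65 p [0.4741 0.0844 0.2279] F [-2.1572 -1.1306  1.3176] w 0.0162 j [-0.6994  0.4699  0.4773  2.1729 -0.3437  0.5775  0.0517]
yaw,pitch,roll [91.5235  1.435  -0.0445] grasp [0.4743 0.0805 0.0729] scoop c [0.4719 0.1738 0.0066] lip [0.4706 0.2218 0.0054]
```

Call:
{"api": "apply_moves", "payload": {
  "dp": [
    [0,-0.08,0],
    [0,-0.08,0],
    [0,-0.08,0],
    [0,-0.08,0],
    [0,-0.08,0],
    [0,-0.08,0],
    [0,-0.08,0],
    [0,-0.08,0],
    [0,-0.08,0],
    [0,-0.08,0]
  ],
  "twist": [
    [0,0,0],
    [0,0,0],
    [0,0,0],
    [0,0,0],
    [0,0,0],
    [0,0,0],
    [0,0,0],
    [0,0,0],
    [0,0,0],
    [0,0,0]
  ],
  "jaw": [255,255,255,255,255,255,255,255,255,255]
}}

```text
clock: 8.65
tcp_pos: [0.4737, 0.1859, 0.2277]
orientation: [3.114, 0.036, 0.011]
contact_force: [-0.3, -4.9, 7.1]
grip_width: 0.0167
```

```bash
python3 - <<'E'
from h import *
show(); save(r.grab_frame('wrist'),'w4'); f=r.grab_frame('scene')
cv2.imwrite('pics/s4c.png',cv2.resize(f['color'][140:300,310:530,::-1],None,fx=3.5,fy=3.5,interpolation=cv2.INTER_CUBIC))
E
```

```text
t 8.65 p [0.4737 0.1859 0.2277] F [-0.2673 -4.8741  7.0807] w 0.0167 j [-0.8876  0.5065  0.4824  2.1112 -0.353   0.6091 -0.14  ]
yaw,pitch,roll [91.337   1.5888 -0.3728] grasp [0.4749 0.1816 0.0727] scoop c [0.4731 0.2748 0.0061] lip [0.472  0.3227 0.0048]
```

View pics/w4.png

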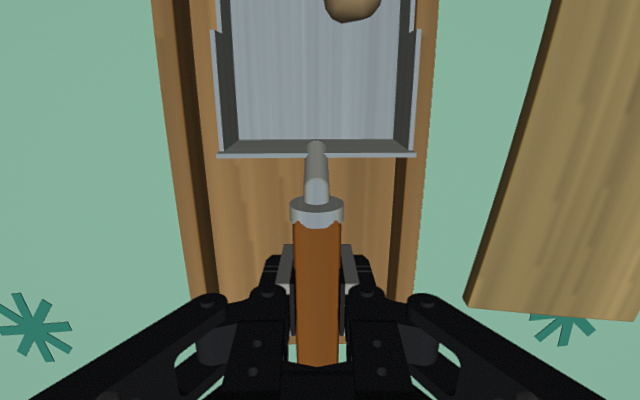

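View pics/s4c.png

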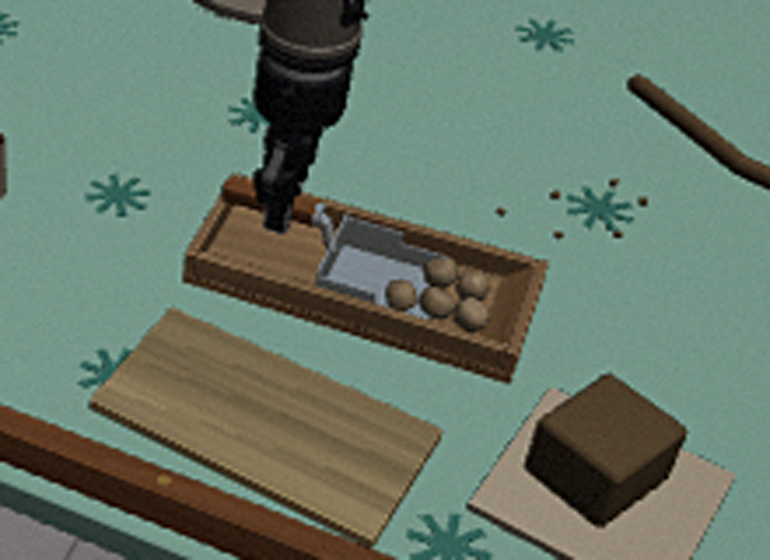

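Call:
{"api": "apply_moves", "payload": {
  "dp": [
    [0,-0.07,-0.002],
    [0,-0.07,-0.002],
    [0,-0.07,-0.002],
    [0,-0.07,-0.002],
    [0,-0.06,-0.002]
  ],
  "twist": [
    [0,0,0],
    [0,0,0],
    [0,0,0],
    [0,0,0],
    [0,0,0]
  ],
  "jaw": [255,255,255,255,255]
}}

```text
clock: 9.25
tcp_pos: [0.4724, 0.2319, 0.2278]
orientation: [3.114, 0.039, 0.011]
contact_force: [1.7, -13.8, 11.1]
grip_width: 0.0165
```

```bash
python3 - <<'E'
from h import *
show(); save(r.grab_frame('wrist'),'w5'); f=r.grab_frame('scene')
cv2.imwrite('pics/s5c.png',cv2.resize(f['color'][140:300,310:530,::-1],None,fx=3.5,fy=3.5,interpolation=cv2.INTER_CUBIC))
E
```

```text
t 9.25 p [0.4724 0.2319 0.2278] F [  1.7217 -13.7722  11.0885] w 0.0165 j [-0.9601  0.5287  0.4818  2.0705 -0.3584  0.6323 -0.2157]
yaw,pitch,roll [91.4367  1.5713 -0.3708] grasp [0.4735 0.2276 0.0729] scoop c [0.4716 0.3208 0.0063] lip [0.4704 0.3688 0.005 ]
```

View pics/w5.png

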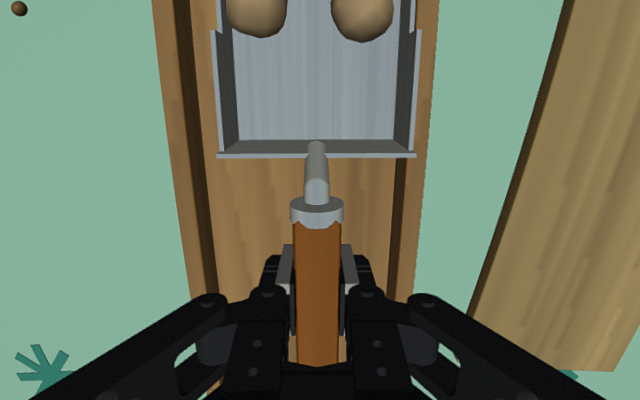

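View pics/s5c.png

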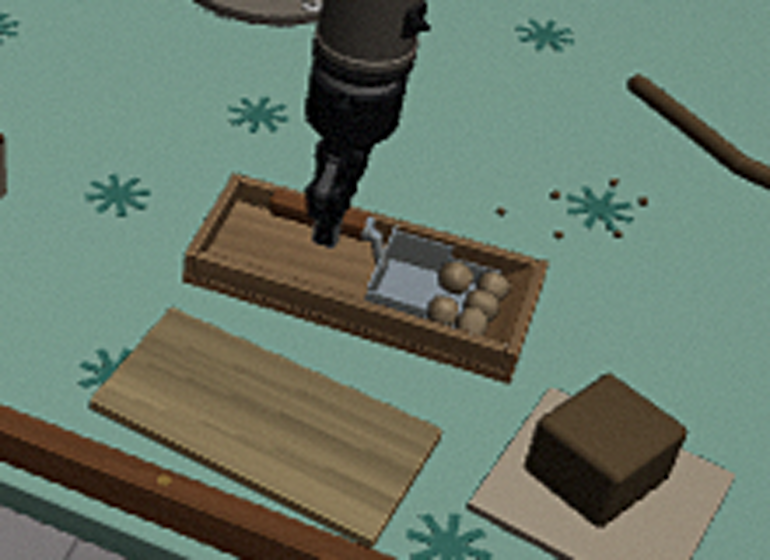

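```bash
python3 - <<'E'
from h import *
go(LIP,(.4700,.387,.029),91.45,-18,8)
E
```

```text
tot 0.059594510167820816 19.585113932648582
[0.001, 0.049, 0.038] [0.0204, -0.0004, 0.0001]
[0.001, 0.051, 0.035] [0.0204, -0.0004, 0.0001]
[0.001, 0.052, 0.033] [0.0204, -0.0004, 0.0001]
[0.002, 0.054, 0.031] [0.0204, -0.0004, 0.0001]
[0.002, 0.055, 0.029] [0.0204, -0.0004, 0.0001]
[0.002, 0.056, 0.026] [0.0204, -0.0004, 0.0001]
[0.002, 0.057, 0.024] [0.0204, -0.0004, 0.0001]
[0.002, 0.058, 0.021] [0.0204, -0.0004, 0.0001]
```

```bash
python3 - <<'E'
from h import *
go(LIP,(.4700,.385,.037),91.45,-16,8)
E
```

```text
tot 0.04875836650581411 17.585498443391522
[0.001, 0.046, 0.022] [0.0183, -0.0004, 0.0001]
[0.001, 0.047, 0.02] [0.0183, -0.0004, 0.0001]
[0.001, 0.047, 0.018] [0.0183, -0.0004, 0.0001]
[0.002, 0.048, 0.016] [0.0183, -0.0004, 0.0001]
[0.002, 0.049, 0.015] [0.0183, -0.0004, 0.0001]
[0.002, 0.049, 0.013] [0.0183, -0.0004, 0.0001]
[0.002, 0.05, 0.011] [0.0183, -0.0004, 0.0001]
[0.002, 0.05, 0.009] [0.0183, -0.0004, 0.0001]
```

Call:
{"api": "apply_moves", "payload": {
  "dp": [
    [0.001,0.046,0.022],
    [0.001,0.047,0.02],
    [0.001,0.047,0.018],
    [0.002,0.048,0.016],
    [0.002,0.049,0.015],
    [0.002,0.049,0.013],
    [0.002,0.05,0.011],
    [0.002,0.05,0.009]
  ],
  "twist": [
    [0.0183,0,0],
    [0.0183,0,0],
    [0.0183,0,0],
    [0.0183,0,0],
    [0.0183,0,0],
    [0.0183,0,0],
    [0.0183,0,0],
    [0.0183,0,0]
  ],
  "jaw": [255,255,255,255,255,255,255,255]
}}

```text
clock: 10.15
tcp_pos: [0.4731, 0.1846, 0.2071]
orientation: [-2.86, -0.04, 0.006]
contact_force: [-0.1, -0.4, -2.9]
grip_width: 0.0166
```

```bash
python3 - <<'E'
from h import *
show(); save(r.grab_frame('wrist'),'w6'); f=r.grab_frame('scene')
cv2.imwrite('pics/s6c.png',cv2.resize(f['color'][140:300,310:530,::-1],None,fx=3.5,fy=3.5,interpolation=cv2.INTER_CUBIC))
E
```

```text
t 10.15 p [0.4731 0.1846 0.2071] F [-0.0955 -0.4339 -2.9374] w 0.0166 j [-0.5321  0.4968  0.1422  2.136  -0.7142  0.515   0.2459]
yaw,pitch,roll [ 91.6136 -16.144   -0.0046] grasp [0.4719 0.2277 0.0582] scoop c [0.4689 0.3367 0.0231] lip [0.4676 0.3828 0.0365]
```

View pics/s6c.png

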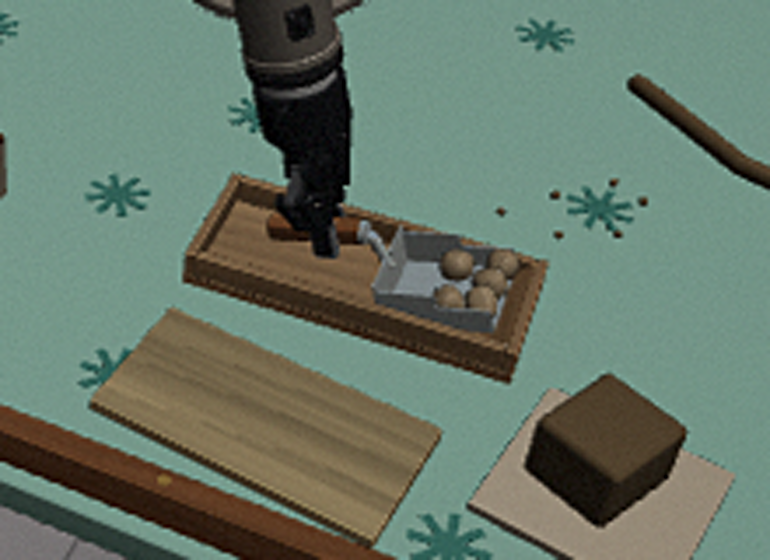

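View pics/w6.png

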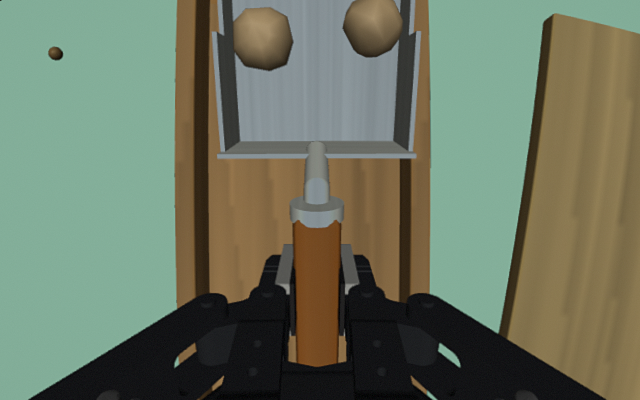

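```bash
python3 - <<'E'
from h import *
go(LIP,(.469,.376,.085),91.45,-28,8)
E
```

```text
tot 0.03653176768555624 11.945581264088727
[0.001, 0.035, -0.015] [0.0124, 0.0001, -0.0]
[0.001, 0.035, -0.016] [0.0124, 0.0001, -0.0]
[0.001, 0.034, -0.017] [0.0124, 0.0001, -0.0]
[0.001, 0.034, -0.018] [0.0124, 0.0001, -0.0]
[0.001, 0.033, -0.018] [0.0124, 0.0001, -0.0]
[0.001, 0.033, -0.019] [0.0124, 0.0001, -0.0]
[0.001, 0.032, -0.02] [0.0124, 0.0001, -0.0]
[0.001, 0.032, -0.021] [0.0124, 0.0001, -0.0]
```

Call:
{"api": "apply_moves", "payload": {
  "dp": [
    [0.001,0.035,-0.015],
    [0.001,0.035,-0.016],
    [0.001,0.034,-0.017],
    [0.001,0.034,-0.018],
    [0.001,0.033,-0.018],
    [0.001,0.033,-0.019],
    [0.001,0.032,-0.02],
    [0.001,0.032,-0.021],
    [0,-0.039,-0.074],
    [0,-0.039,-0.074],
    [0,-0.039,-0.074],
    [0,-0.039,-0.074],
    [0,-0.039,-0.074],
    [0,-0.039,-0.074],
    [0,-0.039,-0.074],
    [0,-0.039,-0.074]
  ],
  "twist": [
    [0.0124,0,0],
    [0.0124,0,0],
    [0.0124,0,0],
    [0.0124,0,0],
    [0.0124,0,0],
    [0.0124,0,0],
    [0.0124,0,0],
    [0.0124,0,0],
    [0,0,0],
    [0,0,0],
    [0,0,0],
    [0,0,0],
    [0,0,0],
    [0,0,0],
    [0,0,0],
    [0,0,0]
  ],
  "jaw": [255,255,255,255,255,255,255,255,255,255,255,255,255,255,255,255]
}}

```text
clock: 11.85
tcp_pos: [0.4731, 0.1568, 0.2956]
orientation: [-2.659, -0.049, 0.025]
contact_force: [0.2, 0.2, -3.4]
grip_width: 0.0168
```

```bash
python3 - <<'E'
from h import *
show(); save(r.grab_frame('wrist'),'w7'); f=r.grab_frame('scene')
cv2.imwrite('pics/s7c.png',cv2.resize(f['color'][140:300,310:530,::-1],None,fx=3.5,fy=3.5,interpolation=cv2.INTER_CUBIC))
E
```

```text
t 11.85 p [0.4731 0.1568 0.2956] F [ 0.1777  0.2394 -3.3687] w 0.0168 j [-0.344   0.3416  0.0451  2.1164 -0.7807  0.7192  0.3435]
yaw,pitch,roll [ 91.9666 -27.652    0.5891] grasp [0.469  0.2286 0.1583] scoop c [0.4645 0.3424 0.1457] lip [0.463  0.3849 0.168 ]
```

View pics/s7c.png

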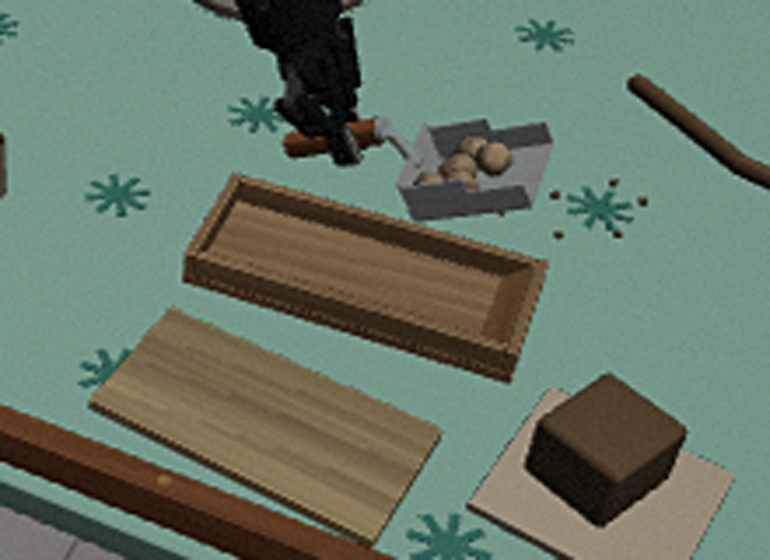

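View pics/w7.png

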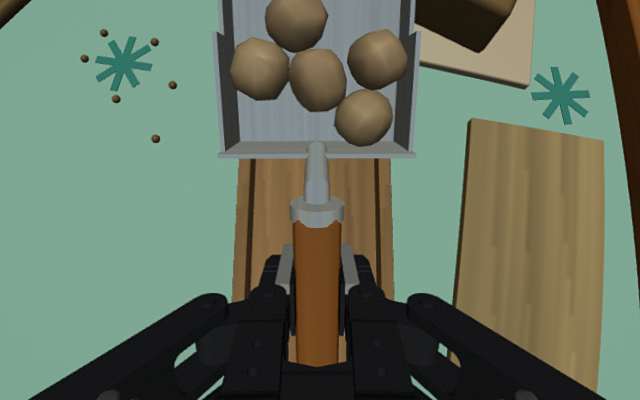

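```bash
python3 - <<'E'
from h import *
go(LIP,(.557,-.266,.165),80,-27,26)
p1,R1=tcp_for(LIP,(.557,-.266,.165),80,-27); print(p1)
E
```

```text
tot 0.6478247881149357 12.252688938471506
[0.006, 0.184, -0.096] [-0.0002, 0.0019, 0.0034]
[0.008, 0.184, -0.096] [-0.0002, 0.0019, 0.0034]
[0.009, 0.184, -0.096] [-0.0002, 0.0019, 0.0034]
[0.011, 0.184, -0.096] [-0.0002, 0.0019, 0.0034]
[0.013, 0.184, -0.096] [-0.0002, 0.0019, 0.0034]
[0.015, 0.184, -0.096] [-0.0002, 0.0019, 0.0034]
[0.016, 0.184, -0.095] [-0.0002, 0.0019, 0.0034]
[0.018, 0.184, -0.095] [-0.0002, 0.0019, 0.0034]
[0.02, 0.184, -0.095] [-0.0002, 0.0019, 0.0034]
[0.021, 0.183, -0.095] [-0.0002, 0.0019, 0.0034]
[0.023, 0.183, -0.095] [-0.0002, 0.0019, 0.0034]
[0.025, 0.183, -0.095] [-0.0002, 0.0019, 0.0034]
[0.026, 0.183, -0.094] [-0.0002, 0.0019, 0.0034]
[0.028, 0.183, -0.094] [-0.0002, 0.0019, 0.0034]
[0.03, 0.183, -0.094] [-0.0002, 0.0019, 0.0034]
[0.031, 0.183, -0.094] [-0.0002, 0.0019, 0.0034]
[0.033, 0.182, -0.094] [-0.0002, 0.0019, 0.0034]
[0.035, 0.182, -0.093] [-0.0002, 0.0019, 0.0034]
[0.036, 0.182, -0.093] [-0.0002, 0.0019, 0.0034]
[0.038, 0.182, -0.093] [-0.0002, 0.0019, 0.0034]
[0.04, 0.181, -0.093] [-0.0002, 0.0019, 0.0034]
[0.042, 0.181, -0.093] [-0.0002, 0.0019, 0.0034]
[0.043, 0.181, -0.092] [-0.0002, 0.0019, 0.0034]
[0.045, 0.181, -0.092] [-0.0002, 0.0019, 0.0034]
[0.047, 0.18, -0.092] [-0.0002, 0.0019, 0.0034]
[0.048, 0.18, -0.091] [-0.0002, 0.0019, 0.0034]
[ 0.5176 -0.4894  0.2952]
```

Call:
{"api": "apply_moves", "payload": {
  "dp": [
    [0.003,0.08,-0.042],
    [0.006,0.13,-0.068],
    [0.008,0.184,-0.096],
    [0.009,0.184,-0.096],
    [0.011,0.184,-0.096],
    [0.013,0.184,-0.096],
    [0.015,0.184,-0.096],
    [0.016,0.184,-0.095],
    [0.018,0.184,-0.095],
    [0.02,0.184,-0.095],
    [0.021,0.183,-0.095],
    [0.023,0.183,-0.095],
    [0.025,0.183,-0.095],
    [0.026,0.183,-0.094],
    [0.028,0.183,-0.094],
    [0.03,0.183,-0.094],
    [0.031,0.183,-0.094],
    [0.02,0.13,-0.068]
  ],
  "twist": [
    [0,0.001,0.002],
    [0,0.002,0.0034],
    [0,0.002,0.0034],
    [0,0.002,0.0034],
    [0,0.002,0.0034],
    [0,0.002,0.0034],
    [0,0.002,0.0034],
    [0,0.002,0.0034],
    [0,0.002,0.0034],
    [0,0.002,0.0034],
    [0,0.002,0.0034],
    [0,0.002,0.0034],
    [0,0.002,0.0034],
    [0,0.002,0.0034],
    [0,0.002,0.0034],
    [0,0.002,0.0034],
    [0,0.002,0.0034],
    [0,0.002,0.003]
  ],
  "jaw": [255,255,255,255,255,255,255,255,255,255,255,255,255,255,255,255,255,255]
}}

```text
clock: 13.75
tcp_pos: [0.4823, -0.3057, 0.2859]
orientation: [-2.661, 0.193, -0.03]
contact_force: [-0.1, 0.0, -2.5]
grip_width: 0.0162
```

```bash
python3 - <<'E'
from h import *
show()
go(LIP,(.557,-.266,.16),80,-26,11)
E
```

```text
t 13.75 p [ 0.4823 -0.3057  0.2859] F [-0.1384  0.0151 -2.5093] w 0.0162 j [ 0.3154  0.5387  0.3359  1.859  -0.6528  1.1235  0.8786]
yaw,pitch,roll [ 81.5277 -27.1392   0.774 ] grasp [ 0.4906 -0.2355  0.148 ] scoop c [ 0.5065 -0.1229  0.1344] lip [ 0.5128 -0.0806  0.1563]
tot 0.18507868011478898 2.2996980694666758
[0.046, 0.115, -0.066] [-0.0009, 0.0011, 0.001]
[0.047, 0.115, -0.066] [-0.0009, 0.0011, 0.001]
[0.047, 0.115, -0.066] [-0.0009, 0.0011, 0.001]
[0.047, 0.115, -0.065] [-0.0009, 0.0011, 0.001]
[0.048, 0.115, -0.065] [-0.0009, 0.0011, 0.001]
[0.048, 0.115, -0.065] [-0.0009, 0.0011, 0.001]
[0.049, 0.115, -0.064] [-0.0009, 0.0011, 0.001]
[0.049, 0.115, -0.064] [-0.0009, 0.0011, 0.001]
[0.049, 0.115, -0.064] [-0.0009, 0.0011, 0.001]
[0.05, 0.115, -0.064] [-0.0009, 0.0011, 0.001]
[0.05, 0.115, -0.063] [-0.0009, 0.0011, 0.001]
```

Call:
{"api": "apply_moves", "payload": {
  "dp": [
    [0.046,0.115,-0.066],
    [0.047,0.115,-0.066],
    [0.047,0.115,-0.066],
    [0.047,0.115,-0.065],
    [0.048,0.115,-0.065],
    [0.048,0.115,-0.065],
    [0.049,0.115,-0.064],
    [0.049,0.115,-0.064],
    [0.049,0.115,-0.064],
    [0.05,0.115,-0.064],
    [0.04,0.08,-0.045],
    [0,0,0]
  ],
  "twist": [
    [0,0.001,0.001],
    [0,0.001,0.001],
    [0,0.001,0.001],
    [0,0.001,0.001],
    [0,0.001,0.001],
    [0,0.001,0.001],
    [0,0.001,0.001],
    [0,0.001,0.001],
    [0,0.001,0.001],
    [0,0.001,0.001],
    [0,0.001,0.001],
    [0,0,0]
  ],
  "jaw": [255,255,255,255,255,255,255,255,255,255,255,255]
}}

```text
clock: 14.95
tcp_pos: [0.5037, -0.5036, 0.2837]
orientation: [-2.655, 0.261, -0.045]
contact_force: [-0.0, -0.3, -3.4]
grip_width: 0.0162
```

```bash
python3 - <<'E'
from h import *
show(); save(r.grab_frame('wrist'),'w8'); f=r.grab_frame('scene')
cv2.imwrite('pics/s8c.png',cv2.resize(f['color'][90:250,140:340,::-1],None,fx=3.5,fy=3.5,interpolation=cv2.INTER_CUBIC))
go(LIP,(.557,-.266,.075),80,10,12)
E
```

```text
t 14.95 p [ 0.5037 -0.5036  0.2837] F [-0.0237 -0.3192 -3.4083] w 0.0162 j [ 0.5407  0.7687  0.3888  1.4596 -0.6393  1.355   0.9438]
yaw,pitch,roll [ 78.5466 -27.1932   0.8554] grasp [ 0.5155 -0.4337  0.1459] scoop c [ 0.5372 -0.322   0.1324] lip [ 0.5457 -0.2802  0.1543]
tot 0.1427465113303927 37.323254881978094
[0.006, -0.096, 0.025] [-0.0259, 0.0005, -0.0008]
[0.006, -0.097, 0.019] [-0.0259, 0.0005, -0.0008]
[0.006, -0.098, 0.014] [-0.0259, 0.0005, -0.0008]
[0.006, -0.099, 0.009] [-0.0259, 0.0005, -0.0008]
[0.006, -0.099, 0.003] [-0.0259, 0.0005, -0.0008]
[0.007, -0.099, -0.002] [-0.0259, 0.0005, -0.0008]
[0.007, -0.099, -0.007] [-0.0259, 0.0005, -0.0008]
[0.007, -0.098, -0.013] [-0.0259, 0.0005, -0.0008]
[0.007, -0.097, -0.018] [-0.0259, 0.0005, -0.0008]
[0.007, -0.096, -0.023] [-0.0259, 0.0005, -0.0008]
[0.007, -0.095, -0.028] [-0.0259, 0.0005, -0.0008]
[0.008, -0.093, -0.034] [-0.0259, 0.0005, -0.0008]
```

View pics/s8c.png

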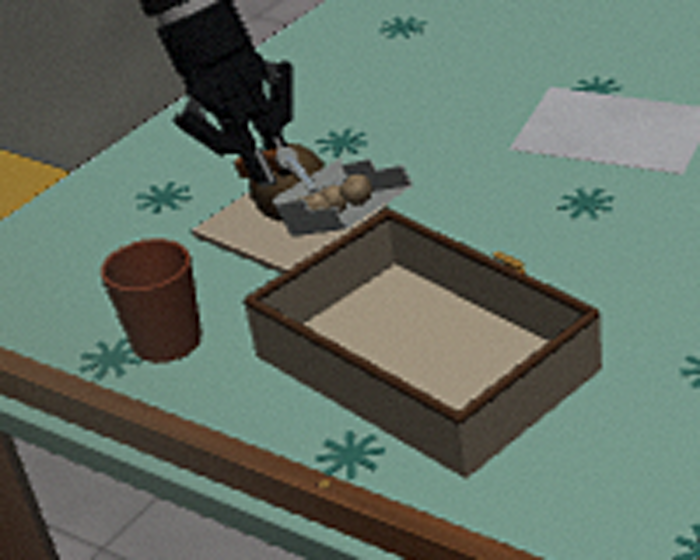

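View pics/w8.png

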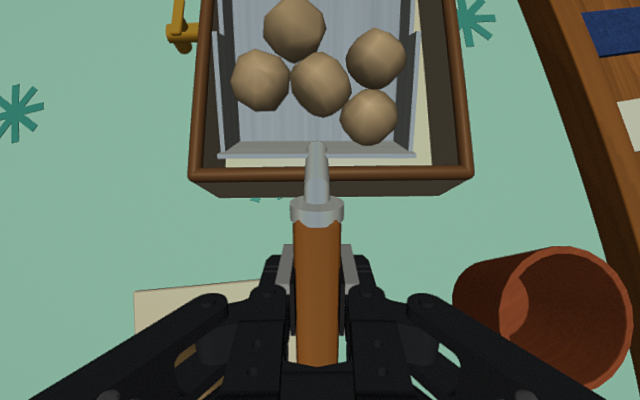

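Call:
{"api": "apply_moves", "payload": {
  "dp": [
    [0.008,-0.096,0.025],
    [0.008,-0.099,0.019],
    [0.008,-0.1,0.014],
    [0.008,-0.1,0.009],
    [0.008,-0.1,0.003],
    [0.008,-0.1,-0.002],
    [0.008,-0.1,-0.007],
    [0.008,-0.1,-0.013],
    [0.008,-0.1,-0.018],
    [0.008,-0.098,-0.023],
    [0.008,-0.097,-0.028],
    [0.008,-0.095,-0.034],
    [0,0,0]
  ],
  "twist": [
    [-0.0259,0,-0.001],
    [-0.0259,0,-0.001],
    [-0.0259,0,-0.001],
    [-0.0259,0,-0.001],
    [-0.0259,0,-0.001],
    [-0.0259,0,-0.001],
    [-0.0259,0,-0.001],
    [-0.0259,0,-0.001],
    [-0.0259,0,-0.001],
    [-0.0259,0,-0.001],
    [-0.0259,0,-0.001],
    [-0.0259,0,-0.001],
    [0,0,0]
  ],
  "jaw": [255,255,255,255,255,255,255,255,255,255,255,255,255]
}}

```text
clock: 16.35
tcp_pos: [0.5375, -0.3454, 0.3119]
orientation: [2.961, -0.23, -0.05]
contact_force: [0.2, 0.6, -2.2]
grip_width: 0.0166
```

```bash
python3 - <<'E'
from h import *
show()
go(LIP,(.560,-.262,.06),80,50,18)
E
```

```text
t 16.35 p [ 0.5375 -0.3454  0.3119] F [ 0.1508  0.609  -2.1747] w 0.0166 j [-0.0395  0.5906  0.6664  1.7827 -0.2467  0.8423  0.5381]
yaw,pitch,roll [81.2338  9.9077  1.1627] grasp [ 0.5304 -0.3713  0.1592] scoop c [ 0.5417 -0.2894  0.0798] lip [ 0.5489 -0.2427  0.0716]
tot 0.1620483396822757 40.10838863032451
[0.005, -0.074, -0.012] [-0.0186, 0.0002, 0.0007]
[0.005, -0.073, -0.015] [-0.0186, 0.0002, 0.0007]
[0.005, -0.073, -0.018] [-0.0186, 0.0002, 0.0007]
[0.005, -0.072, -0.021] [-0.0186, 0.0002, 0.0007]
[0.005, -0.071, -0.024] [-0.0186, 0.0002, 0.0007]
[0.004, -0.07, -0.026] [-0.0186, 0.0002, 0.0007]
[0.004, -0.069, -0.029] [-0.0186, 0.0002, 0.0007]
[0.004, -0.068, -0.032] [-0.0186, 0.0002, 0.0007]
[0.004, -0.067, -0.034] [-0.0186, 0.0002, 0.0007]
[0.004, -0.065, -0.037] [-0.0186, 0.0002, 0.0007]
[0.004, -0.064, -0.039] [-0.0186, 0.0002, 0.0007]
[0.004, -0.062, -0.042] [-0.0186, 0.0002, 0.0007]
[0.004, -0.061, -0.044] [-0.0186, 0.0002, 0.0007]
[0.004, -0.059, -0.046] [-0.0186, 0.0002, 0.0007]
[0.004, -0.057, -0.049] [-0.0186, 0.0002, 0.0007]
[0.004, -0.055, -0.051] [-0.0186, 0.0002, 0.0007]
[0.004, -0.053, -0.053] [-0.0186, 0.0002, 0.0007]
[0.004, -0.051, -0.055] [-0.0186, 0.0002, 0.0007]
```

Call:
{"api": "apply_moves", "payload": {
  "dp": [
    [0.005,-0.074,-0.012],
    [0.005,-0.073,-0.015],
    [0.005,-0.073,-0.018],
    [0.005,-0.072,-0.021],
    [0.005,-0.071,-0.024],
    [0.004,-0.07,-0.026],
    [0.004,-0.069,-0.029],
    [0.004,-0.068,-0.032],
    [0.004,-0.067,-0.034],
    [0.004,-0.065,-0.037],
    [0.004,-0.064,-0.039],
    [0.004,-0.062,-0.042],
    [0.004,-0.061,-0.044],
    [0.004,-0.059,-0.046],
    [0.004,-0.057,-0.049],
    [0.004,-0.055,-0.051],
    [0.004,-0.053,-0.053],
    [0.004,-0.051,-0.055],
    [0,0,0]
  ],
  "twist": [
    [-0.0186,0,0.0007],
    [-0.0186,0,0.0007],
    [-0.0186,0,0.0007],
    [-0.0186,0,0.0007],
    [-0.0186,0,0.0007],
    [-0.0186,0,0.0007],
    [-0.0186,0,0.0007],
    [-0.0186,0,0.0007],
    [-0.0186,0,0.0007],
    [-0.0186,0,0.0007],
    [-0.0186,0,0.0007],
    [-0.0186,0,0.0007],
    [-0.0186,0,0.0007],
    [-0.0186,0,0.0007],
    [-0.0186,0,0.0007],
    [-0.0186,0,0.0007],
    [-0.0186,0,0.0007],
    [-0.0186,0,0.0007],
    [0,0,0]
  ],
  "jaw": [255,255,255,255,255,255,255,255,255,255,255,255,255,255,255,255,255,255,255]
}}

```text
clock: 18.25
tcp_pos: [0.5658, -0.1838, 0.3067]
orientation: [2.281, -0.219, -0.136]
contact_force: [-0.2, 0.5, -2.7]
grip_width: 0.0166
```

```bash
python3 - <<'E'
from h import *
show(); save(r.grab_frame('wrist'),'w9'); f=r.grab_frame('scene')
cv2.imwrite('pics/s9c.png',cv2.resize(f['color'][90:250,140:340,::-1],None,fx=3.5,fy=3.5,interpolation=cv2.INTER_CUBIC))
E
```

```text
t 18.25 p [ 0.5658 -0.1838  0.3067] F [-0.1855  0.49   -2.7369] w 0.0166 j [-0.7292  0.8823  1.1385  1.9183  0.1112  0.7655 -0.0544]
yaw,pitch,roll [80.0948 48.893   2.3293] grasp [ 0.5395 -0.2976  0.2049] scoop c [ 0.5394 -0.2831  0.0913] lip [ 0.5448 -0.252   0.0551]
```

View pics/s9c.png

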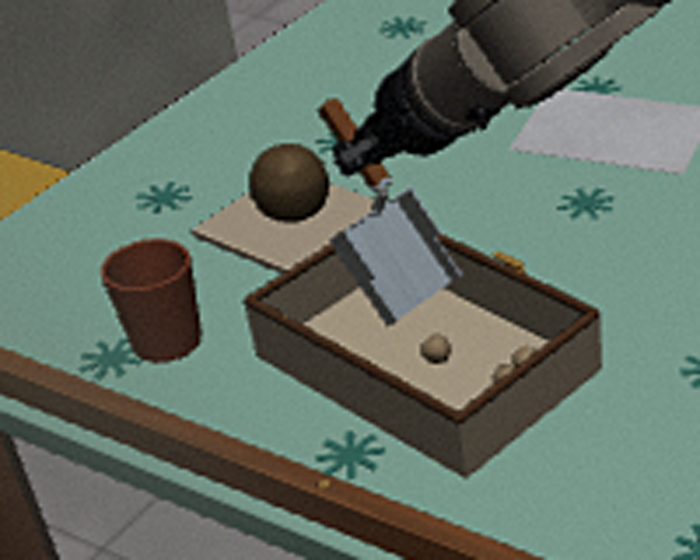

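View pics/w9.png

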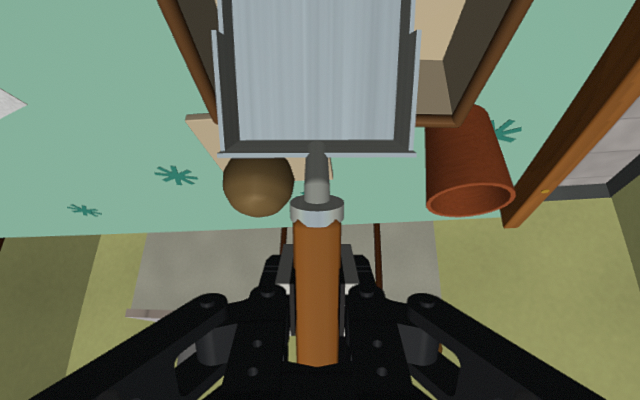

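Call:
{"api": "apply_moves", "payload": {
  "dp": [
    [0,0.09,-0.08],
    [0,0.125,-0.11],
    [0,0.125,-0.11],
    [0,0.125,-0.11],
    [0,0.06,-0.055]
  ],
  "twist": [
    [0,0,0],
    [0,0,0],
    [0,0,0],
    [0,0,0],
    [0,0,0]
  ],
  "jaw": [255,255,255,255,255]
}}

```text
clock: 18.85
tcp_pos: [0.5643, -0.19, 0.3983]
orientation: [2.284, -0.232, -0.141]
contact_force: [0.5, -0.4, -1.3]
grip_width: 0.0161
```

```bash
python3 - <<'E'
from h import *
show()
go([0,0,0],(.6617,.280,.12),83.5,0,18)
f=r.grab_frame('top'); save(f,'t10')
cv2.imwrite('pics/t10c.png',cv2.resize(f['color'][130:265,345:505,::-1],None,fx=4.4,fy=4.4,interpolation=cv2.INTER_CUBIC))
E
```

```text
t 18.85 p [ 0.5643 -0.19    0.3983] F [ 0.5354 -0.4207 -1.3378] w 0.0161 j [-0.7744  0.7656  1.2376  1.8568  0.1691  0.9029  0.0146]
yaw,pitch,roll [79.4477 48.6638  2.2935] grasp [ 0.537  -0.3032  0.296 ] scoop c [ 0.5371 -0.2883  0.1824] lip [ 0.5429 -0.2571  0.1464]
tot 0.3900351675302306 48.95322974795105
[0.003, -0.138, -0.116] [0.0225, 0.0018, -0.0022]
[0.004, -0.144, -0.109] [0.0225, 0.0018, -0.0022]
[0.005, -0.149, -0.102] [0.0225, 0.0018, -0.0022]
[0.006, -0.153, -0.095] [0.0225, 0.0018, -0.0022]
[0.007, -0.158, -0.088] [0.0225, 0.0018, -0.0022]
[0.008, -0.161, -0.08] [0.0225, 0.0018, -0.0022]
[0.009, -0.165, -0.073] [0.0225, 0.0018, -0.0022]
[0.01, -0.168, -0.065] [0.0225, 0.0018, -0.0022]
[0.011, -0.171, -0.057] [0.0225, 0.0018, -0.0022]
[0.012, -0.173, -0.049] [0.0225, 0.0018, -0.0022]
[0.013, -0.176, -0.04] [0.0225, 0.0018, -0.0022]
[0.014, -0.177, -0.032] [0.0225, 0.0018, -0.0022]
[0.015, -0.178, -0.024] [0.0225, 0.0018, -0.0022]
[0.016, -0.179, -0.015] [0.0225, 0.0018, -0.0022]
[0.017, -0.18, -0.007] [0.0225, 0.0018, -0.0022]
[0.018, -0.18, 0.002] [0.0225, 0.0018, -0.0022]
[0.019, -0.179, 0.01] [0.0225, 0.0018, -0.0022]
[0.019, -0.179, 0.019] [0.0225, 0.0018, -0.0022]
```

View pics/t10c.png

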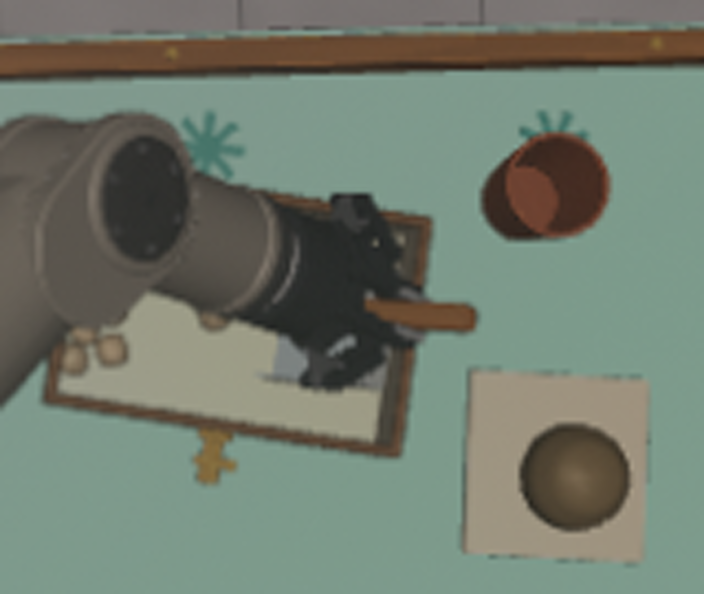

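Call:
{"api": "apply_moves", "payload": {
  "dp": [
    [0.003,-0.138,-0.116],
    [0.004,-0.144,-0.109],
    [0.005,-0.149,-0.102],
    [0.006,-0.153,-0.095],
    [0.007,-0.158,-0.088],
    [0.008,-0.161,-0.08],
    [0.009,-0.165,-0.073],
    [0.01,-0.168,-0.065],
    [0.011,-0.171,-0.057],
    [0.012,-0.173,-0.049],
    [0.013,-0.176,-0.04],
    [0.014,-0.177,-0.032],
    [0.015,-0.178,-0.024],
    [0.016,-0.179,-0.015],
    [0.017,-0.18,-0.007],
    [0.018,-0.18,0.002],
    [0.019,-0.179,0.01],
    [0.019,-0.15,0.019],
    [0,0,0]
  ],
  "twist": [
    [0.0225,0.0018,-0.0022],
    [0.0225,0.0018,-0.0022],
    [0.0225,0.0018,-0.0022],
    [0.0225,0.0018,-0.0022],
    [0.0225,0.0018,-0.0022],
    [0.0225,0.0018,-0.0022],
    [0.0225,0.0018,-0.0022],
    [0.0225,0.0018,-0.0022],
    [0.0225,0.0018,-0.0022],
    [0.0225,0.0018,-0.0022],
    [0.0225,0.0018,-0.0022],
    [0.0225,0.0018,-0.0022],
    [0.0225,0.0018,-0.0022],
    [0.0225,0.0018,-0.0022],
    [0.0225,0.0018,-0.0022],
    [0.0225,0.0018,-0.0022],
    [0.0225,0.0018,-0.0022],
    [0.0225,0.0018,-0.0022],
    [0,0,0]
  ],
  "jaw": [255,255,255,255,255,255,255,255,255,255,255,255,255,255,255,255,255,255,255]
}}

```text
clock: 20.8
tcp_pos: [0.646, 0.2105, 0.3398]
orientation: [-3.079, 0.163, 0.025]
contact_force: [0.3, 0.1, -1.8]
grip_width: 0.0165
```

```bash
python3 - <<'E'
from h import *
show()
go([0,0,0],(.661,.292,.03),83.5,0,8)
f=r.grab_frame('top'); save(f,'t11')
cv2.imwrite('pics/t11c.png',cv2.resize(f['color'][130:265,345:505,::-1],None,fx=4.4,fy=4.4,interpolation=cv2.INTER_CUBIC))
E
```

```text
t 20.8 p [0.646  0.2105 0.3398] F [ 0.2839  0.0752 -1.827 ] w 0.0165 j [-0.8752  0.6479  0.7301  1.6417 -0.5533  1.056  -0.0672]
yaw,pitch,roll [83.8928 -3.3051  1.1213] grasp [0.6439 0.2197 0.185 ] scoop c [0.6531 0.3178 0.1266] lip [0.6582 0.3654 0.1294]
tot 0.09176327714946948 3.5157518974385824
[0.008, 0.018, 0.094] [-0.0034, 0.0012, 0.0004]
[0.007, 0.018, 0.094] [-0.0034, 0.0012, 0.0004]
[0.007, 0.017, 0.094] [-0.0034, 0.0012, 0.0004]
[0.007, 0.016, 0.094] [-0.0034, 0.0012, 0.0004]
[0.007, 0.016, 0.094] [-0.0034, 0.0012, 0.0004]
[0.007, 0.015, 0.094] [-0.0034, 0.0012, 0.0004]
[0.006, 0.014, 0.094] [-0.0034, 0.0012, 0.0004]
[0.006, 0.013, 0.094] [-0.0034, 0.0012, 0.0004]
```

View pics/t11c.png

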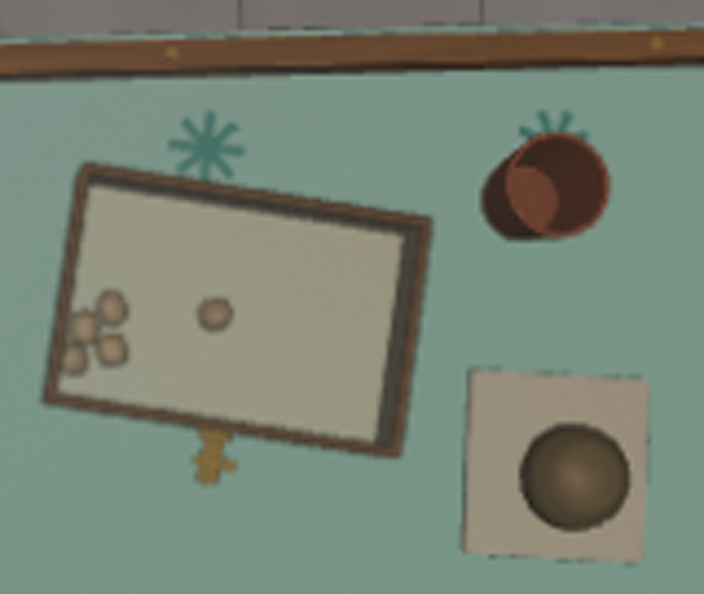

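Call:
{"api": "apply_moves", "payload": {
  "dp": [
    [0.008,0.018,0.094],
    [0.007,0.018,0.094],
    [0.007,0.017,0.094],
    [0.007,0.016,0.094],
    [0.007,0.016,0.094],
    [0.007,0.015,0.094],
    [0.006,0.014,0.094],
    [0.006,0.013,0.07],
    [0,0,0]
  ],
  "twist": [
    [-0.0034,0.0012,0],
    [-0.0034,0.0012,0],
    [-0.0034,0.0012,0],
    [-0.0034,0.0012,0],
    [-0.0034,0.0012,0],
    [-0.0034,0.0012,0],
    [-0.0034,0.0012,0],
    [-0.0034,0.0012,0],
    [0,0,0]
  ],
  "jaw": [255,255,255,255,255,255,255,255,255]
}}

```text
clock: 21.75
tcp_pos: [0.6488, 0.1904, 0.2418]
orientation: [3.124, -0.174, -0.005]
contact_force: [-1.3, 0.4, -2.6]
grip_width: 0.0167
```

```bash
python3 - <<'E'
from h import *
show()
go([0,0,0],(.661,.292,.012),83.5,1,4)
E
```

```text
t 21.75 p [0.6488 0.1904 0.2418] F [-1.319   0.4127 -2.5993] w 0.0167 j [-0.8374  0.7676  0.6917  1.7035 -0.5868  0.8978 -0.0145]
yaw,pitch,roll [83.6295  0.7529  0.1373] grasp [0.6482 0.1884 0.0868] scoop c [0.6585 0.282  0.0216] lip [0.6639 0.3297 0.0209]
tot 0.01445967872579783 0.3100588369272968
[0.001, -0.023, 0.019] [-0.0005, 0.0003, 0.0003]
[0.001, -0.024, 0.019] [-0.0005, 0.0003, 0.0003]
[0.001, -0.024, 0.019] [-0.0005, 0.0003, 0.0003]
[0.001, -0.024, 0.019] [-0.0005, 0.0003, 0.0003]
```

Call:
{"api": "apply_moves", "payload": {
  "dp": [
    [0,0,0.02],
    [0,0,0.02],
    [0,0,0.02],
    [0,0,0.015],
    [0,0,0.008],
    [0,0,0]
  ],
  "twist": [
    [0,0,0],
    [0,0,0],
    [0,0,0],
    [0,0,0],
    [0,0,0],
    [0,0,0]
  ],
  "jaw": [255,255,255,255,255,255]
}}

```text
clock: 22.35
tcp_pos: [0.6496, 0.1908, 0.2327]
orientation: [3.126, -0.173, -0.001]
contact_force: [0.5, -0.1, -2.3]
grip_width: 0.0163
```

```bash
python3 s.py
```

```text
t 22.35 p [0.6496 0.1908 0.2327] F [ 0.5369 -0.0974 -2.3485] w 0.0163 j [-0.8313  0.7785  0.6824  1.7058 -0.5965  0.8815 -0.0078]
yaw,pitch,roll [83.6531  0.6427 -0.0133] grasp [0.6495 0.189  0.0777] scoop c [0.6599 0.2827 0.0127] lip [0.6652 0.3304 0.0121]
```

Call:
{"api": "apply_moves", "payload": {
  "dp": [
    [0,0,0.012],
    [0,0,0.012],
    [0,0,0.012],
    [0,0,0.01]
  ],
  "twist": [
    [0,0,0],
    [0,0,0],
    [0,0,0],
    [0,0,0]
  ],
  "jaw": [255,255,255,255]
}}

```text
clock: 22.75
tcp_pos: [0.65, 0.1901, 0.229]
orientation: [3.126, -0.174, 0.0]
contact_force: [-4.8, -1.2, 10.6]
grip_width: 0.0164
```

```bash
python3 s.py
```

```text
t 22.75 p [0.65   0.1901 0.229 ] F [-4.7916 -1.1867 10.6347] w 0.0164 j [-0.8278  0.7829  0.6789  1.7069 -0.601   0.8754 -0.0039]
yaw,pitch,roll [83.6299  0.5874 -0.0452] grasp [0.65   0.1885 0.074 ] scoop c [0.6605 0.2822 0.0091] lip [0.6658 0.3299 0.0086]
```

Call:
{"api": "apply_moves", "payload": {
  "dp": [
    [0,0,-0.006],
    [0,0,0],
    [0,0,0],
    [0,0,0],
    [0,0,0],
    [0,0,0],
    [0,0,-0.1],
    [0,0,-0.3],
    [0,0,-0.3],
    [0,0,-0.3]
  ],
  "twist": [
    [0,0,0],
    [0,0,0],
    [0,0,0],
    [0,0,0],
    [0,0,0],
    [0,0,0],
    [0,0,0],
    [0,0,0],
    [0,0,0],
    [0,0,0]
  ],
  "jaw": [255,200,100,0,0,0,0,0,0,0]
}}

```text
clock: 23.75
tcp_pos: [0.6488, 0.1914, 0.3504]
orientation: [3.123, -0.175, -0.011]
contact_force: [1.2, 0.5, 0.6]
grip_width: 0.0854
```

```bash
python3 - <<'E'
from h import *
show(); f=r.grab_frame('wrist'); save(f,'w12')
p,R,_=pose(); H=np.array(f['hand_eye'])
Rw=R.as_matrix()@H[:3,:3]; tw=p+R.apply(H[:3,3]); f['R']=Rw.T; f['t']=-Rw.T@tw
P=cloud(f)
for v,u in [(30,305),(80,305),(190,309),(60,270),(60,330)]: print(u,v,P[v,u])
# trough push geometry
o=r.get_obs()
E
```

```text
t 23.75 p [0.6488 0.1914 0.3504] F [1.2436 0.5359 0.6469] w 0.0854 j [-0.8935  0.6517  0.782   1.6357 -0.4937  1.0767 -0.0822]
yaw,pitch,roll [83.583   0.8133  0.3748] grasp [0.6475 0.1893 0.1954] scoop c [0.6576 0.2829 0.1301] lip [0.663  0.3306 0.1294]
305 30 [0.6568 0.312  0.0232]
305 80 [0.652  0.2731 0.0214]
309 190 [0.6474 0.1959 0.0883]
270 60 [0.6264 0.2913 0.0341]
330 60 [0.6746 0.2867 0.0215]
```

View pics/w12.png

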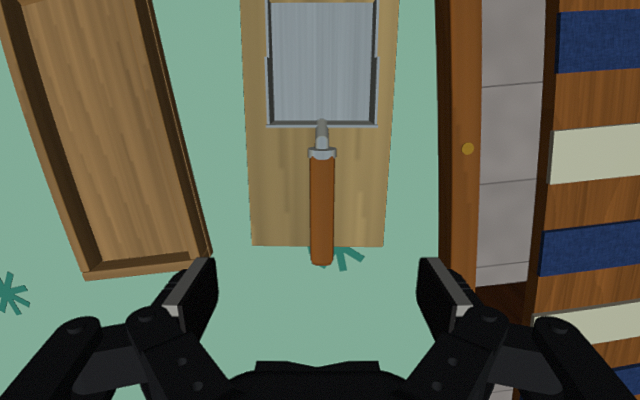

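```bash
cat >> h.py <<'E'
def goT(pt,yaw,n):
    p,R,_=pose(); R1=scoopR(yaw,0)*S2T; p1=np.array(pt)
    print('tot',np.linalg.norm(p1-p), np.rad2deg((R.inv()*R1).magnitude()))
    for d,t in rows(p,R,p1,R1,n): print(d.round(3).tolist(),t.round(4).tolist())
E
python3 - <<'E'
from h import *
goT((.41,-.332,.33),-5,16)
f=r.grab_frame('top')
print(ray(f,[(557/4.4+344.6,187/4.4+129.6)],.095))
E
```

```text
tot 0.5765130734321942 88.5618249742839
[-0.094, 0.285, 0.017] [0.0002, -0.0003, 0.0461]
[-0.066, 0.292, 0.017] [0.0002, -0.0003, 0.0461]
[-0.038, 0.297, 0.017] [0.0002, -0.0003, 0.0461]
[-0.009, 0.3, 0.017] [0.0002, -0.0003, 0.0461]
[0.02, 0.299, 0.017] [0.0002, -0.0003, 0.0461]
[0.049, 0.296, 0.017] [0.0002, -0.0003, 0.0461]
[0.077, 0.29, 0.016] [0.0002, -0.0003, 0.0461]
[0.105, 0.281, 0.016] [0.0002, -0.0003, 0.0461]
[0.131, 0.27, 0.016] [0.0002, -0.0003, 0.0461]
[0.157, 0.256, 0.016] [0.0002, -0.0003, 0.0461]
[0.181, 0.239, 0.016] [0.0002, -0.0003, 0.0461]
[0.203, 0.221, 0.015] [0.0002, -0.0003, 0.0461]
[0.223, 0.2, 0.015] [0.0002, -0.0003, 0.0461]
[0.242, 0.178, 0.015] [0.0002, -0.0003, 0.0461]
[0.258, 0.154, 0.015] [0.0002, -0.0003, 0.0461]
[0.271, 0.128, 0.015] [0.0002, -0.0003, 0.0461]
[[ 0.6489 -0.4849  0.095 ]]
```

Call:
{"api": "apply_moves", "payload": {
  "dp": [
    [-0.094,0.285,0.017],
    [-0.066,0.292,0.017],
    [-0.038,0.297,0.017],
    [-0.009,0.3,0.017],
    [0.02,0.299,0.017],
    [0.049,0.296,0.017],
    [0.077,0.29,0.016],
    [0.105,0.281,0.016],
    [0.131,0.27,0.016],
    [0.157,0.256,0.016],
    [0.181,0.239,0.016],
    [0.203,0.221,0.015],
    [0.223,0.2,0.015],
    [0.242,0.178,0.015],
    [0.258,0.154,0.015],
    [0.271,0.128,0.015],
    [0,0,0],
    [0,0,0]
  ],
  "twist": [
    [0,0,0.046],
    [0,0,0.046],
    [0,0,0.046],
    [0,0,0.046],
    [0,0,0.046],
    [0,0,0.046],
    [0,0,0.046],
    [0,0,0.046],
    [0,0,0.046],
    [0,0,0.046],
    [0,0,0.046],
    [0,0,0.046],
    [0,0,0.046],
    [0,0,0.046],
    [0,0,0.046],
    [0,0,0.046],
    [0,0,0],
    [0,0,0]
  ],
  "jaw": [255,255,255,255,255,255,255,255,255,255,255,255,255,255,255,255,255,255],
  "grip_force": 40
}}

```text
clock: 25.65
tcp_pos: [0.3874, -0.3447, 0.3314]
orientation: [-2.047, 2.368, -0.02]
contact_force: [-0.0, 0.1, 0.2]
grip_width: 0.0001
```

```bash
python3 - <<'E'
from h import *
show()
save(r.grab_frame('wrist'),'w13')
goT((.412,-.332,.203),-5,6)
E
```

```text
t 25.65 p [ 0.3874 -0.3447  0.3314] F [-0.0425  0.141   0.2286] w 0.0001 j [-0.2555  0.587   1.1857  2.0523 -0.6945  0.9575 -0.4143]
yaw,pitch,roll [-8.3039 -1.0023  0.0238] grasp [ 0.3901 -0.345   0.1764] scoop c [ 0.4852 -0.3589  0.1141] lip [ 0.5327 -0.3658  0.1149]
tot 0.1314715087104856 3.442306541714021
[-0.022, -0.028, 0.179] [-0.0014, -0.0001, -0.0046]
[-0.022, -0.029, 0.179] [-0.0014, -0.0001, -0.0046]
[-0.022, -0.03, 0.179] [-0.0014, -0.0001, -0.0046]
[-0.021, -0.03, 0.179] [-0.0014, -0.0001, -0.0046]
[-0.021, -0.031, 0.179] [-0.0014, -0.0001, -0.0046]
[-0.021, -0.032, 0.179] [-0.0014, -0.0001, -0.0046]
```

View pics/w13.png

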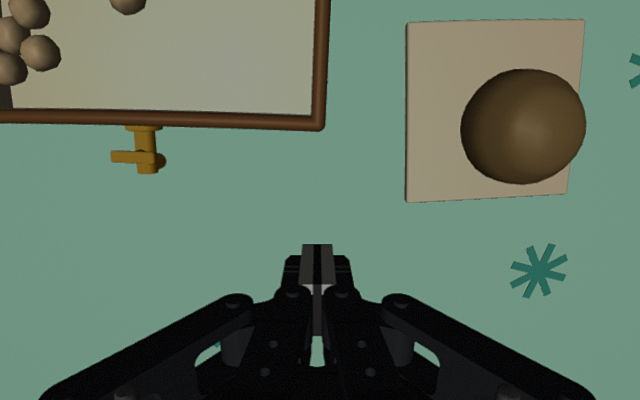

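Call:
{"api": "apply_moves", "payload": {
  "dp": [
    [-0.022,-0.022,0.179],
    [-0.022,-0.022,0.179],
    [-0.022,-0.022,0.179],
    [-0.021,-0.022,0.179],
    [-0.021,-0.022,0.179],
    [-0.021,-0.022,0.16],
    [0,0,0],
    [0,0,0]
  ],
  "twist": [
    [-0.0014,0,-0.0046],
    [-0.0014,0,-0.0046],
    [-0.0014,0,-0.0046],
    [-0.0014,0,-0.0046],
    [-0.0014,0,-0.0046],
    [-0.0014,0,-0.0046],
    [0,0,0],
    [0,0,0]
  ],
  "jaw": [255,255,255,255,255,255,255,255]
}}

```text
clock: 26.5
tcp_pos: [0.4152, -0.3218, 0.2021]
orientation: [-2.149, 2.283, -0.001]
contact_force: [0.1, -0.4, 0.4]
grip_width: -0.0002
```

```bash
python3 s.py
```

```text
t 26.5 p [ 0.4152 -0.3218  0.2021] F [ 0.136  -0.4236  0.3607] w -0.0002 j [-0.1227  0.7455  0.9056  2.1007 -0.9097  0.7513 -0.2484]
yaw,pitch,roll [-3.4727 -0.2753  0.2301] grasp [ 0.416  -0.3212  0.0471] scoop c [ 0.5112 -0.3267 -0.0164] lip [ 0.5591 -0.3297 -0.0162]
```

Call:
{"api": "apply_moves", "payload": {
  "dp": [
    [0,-0.06,0],
    [0,-0.06,0],
    [0,-0.06,0],
    [0,-0.05,0],
    [0,-0.05,0],
    [0,-0.05,0],
    [0,-0.05,0],
    [0,-0.05,0],
    [0,-0.05,0]
  ],
  "twist": [
    [0,0,0],
    [0,0,0],
    [0,0,0],
    [0,0,0],
    [0,0,0],
    [0,0,0],
    [0,0,0],
    [0,0,0],
    [0,0,0]
  ],
  "jaw": [255,255,255,255,255,255,255,255,255]
}}

```text
clock: 27.4
tcp_pos: [0.4649, -0.3295, 0.205]
orientation: [2.133, -2.291, -0.013]
contact_force: [-8.1, -0.6, 1.8]
grip_width: -0.0002
```

```bash
python3 - <<'E'
from h import *
show()
f=r.grab_frame('top'); save(f,'t14')
cv2.imwrite('pics/t14c.png',cv2.resize(f['color'][130:265,345:505,::-1],None,fx=4.4,fy=4.4,interpolation=cv2.INTER_CUBIC))
E
```

```text
t 27.4 p [ 0.4649 -0.3295  0.205 ] F [-8.1287 -0.5839  1.7691] w -0.0002 j [-0.1451  0.8065  0.9223  1.991  -0.8838  0.8249 -0.3482]
yaw,pitch,roll [-4.0715  0.7986 -0.1346] grasp [ 0.4627 -0.3297  0.05  ] scoop c [ 0.5566 -0.3365 -0.0153] lip [ 0.6045 -0.3399 -0.016 ]
```

View pics/t14c.png

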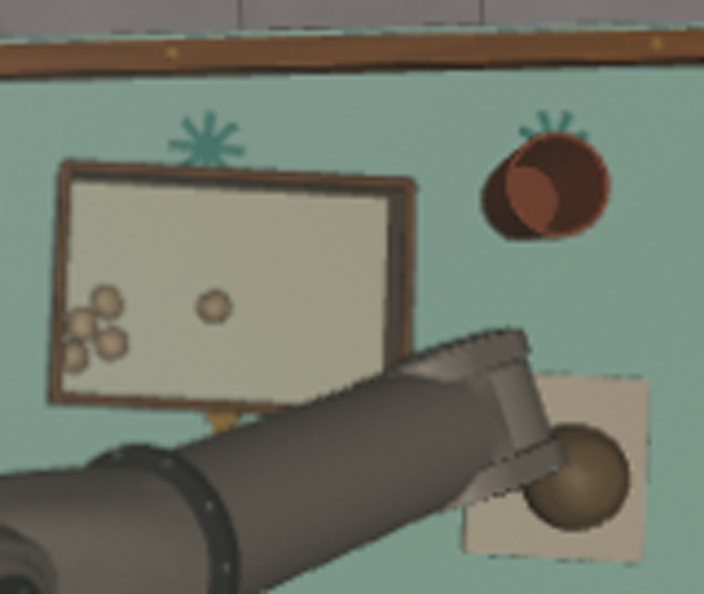

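Call:
{"api": "apply_moves", "payload": {
  "dp": [
    [0,0.08,0],
    [-0.125,0,0.008],
    [-0.125,0,0.008],
    [0,-0.06,0],
    [0,-0.05,0],
    [0,-0.05,0],
    [0,-0.05,0],
    [0,-0.05,0],
    [0,-0.05,0],
    [0,-0.05,0],
    [0,-0.05,0],
    [0,-0.05,0],
    [0,-0.05,0]
  ],
  "twist": [
    [0.003,0,0],
    [0.003,0,0],
    [0.002,0,0],
    [0,0,0],
    [0,0,0],
    [0,0,0],
    [0,0,0],
    [0,0,0],
    [0,0,0],
    [0,0,0],
    [0,0,0],
    [0,0,0],
    [0,0,0]
  ],
  "jaw": [255,255,255,255,255,255,255,255,255,255,255,255,255]
}}

```text
clock: 28.75
tcp_pos: [0.5008, -0.305, 0.2021]
orientation: [2.109, -2.29, -0.041]
contact_force: [-12.8, 1.3, 9.1]
grip_width: -0.0001
```

```bash
python3 - <<'E'
from h import *
show()
f=r.grab_frame('top'); save(f,'t15')
cv2.imwrite('pics/t15c.png',cv2.resize(f['color'][130:265,345:505,::-1],None,fx=4.4,fy=4.4,interpolation=cv2.INTER_CUBIC))
E
```

```text
t 28.75 p [ 0.5008 -0.305   0.2021] F [-12.7702   1.3057   9.1424] w -0.0001 j [-0.2069  0.844   0.9326  1.9439 -0.873   0.8679 -0.4485]
yaw,pitch,roll [-4.7372  2.2035 -0.1568] grasp [ 0.4948 -0.3049  0.0472] scoop c [ 0.587  -0.3128 -0.0204] lip [ 0.6348 -0.3167 -0.0222]
```

View pics/t15c.png

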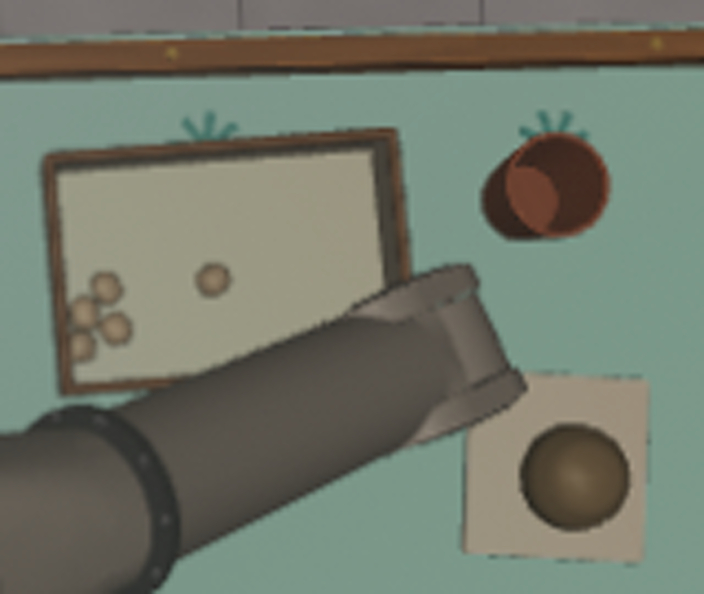

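Call:
{"api": "apply_moves", "payload": {
  "dp": [
    [0,0.12,0],
    [0,0.1,-0.1],
    [0,0,-0.25],
    [0,0,-0.25],
    [-0.3,0,0],
    [-0.3,0,0],
    [-0.3,0,0],
    [-0.3,0,0],
    [0,0,0]
  ],
  "twist": [
    [0.006,0,0],
    [0.006,0,0],
    [0.006,0,0],
    [0,0,0],
    [0,0,0],
    [0,0,0],
    [0,0,0],
    [0,0,0],
    [0,0,0]
  ],
  "jaw": [255,255,255,255,255,255,255,255,255]
}}

```text
clock: 29.7
tcp_pos: [0.4952, -0.1537, 0.2795]
orientation: [-2.132, 2.304, -0.019]
contact_force: [0.5, 1.3, 0.2]
grip_width: -0.0001
```

```bash
python3 - <<'E'
from h import *
show()
f=r.grab_frame('top'); save(f,'t16')
P=np.array([(44,157),(397,130),(412,345),(63,393)])/4.4+[344.6,129.6]
X=ray(f,P,.07); print(X[:,:2], X[:,:2].mean(0))
cv2.imwrite('pics/t16c.png',cv2.resize(f['color'][130:265,345:505,::-1],None,fx=4.4,fy=4.4,interpolation=cv2.INTER_CUBIC))
E
```

```text
t 29.7 p [ 0.4952 -0.1537  0.2795] F [0.5006 1.3452 0.1898] w -0.0001 j [-0.6245  0.6689  1.1112  2.0887 -0.7996  0.8807 -0.6927]
yaw,pitch,roll [-4.4254 -0.6031 -0.3886] grasp [ 0.4968 -0.1549  0.1245] scoop c [ 0.5921 -0.1627  0.0615] lip [ 0.64   -0.1664  0.062 ]
[[ 0.6867 -0.087 ]
 [ 0.7011 -0.3675]
 [ 0.5305 -0.3706]
 [ 0.501  -0.0955]] [ 0.6048 -0.2301]
```

View pics/t16c.png

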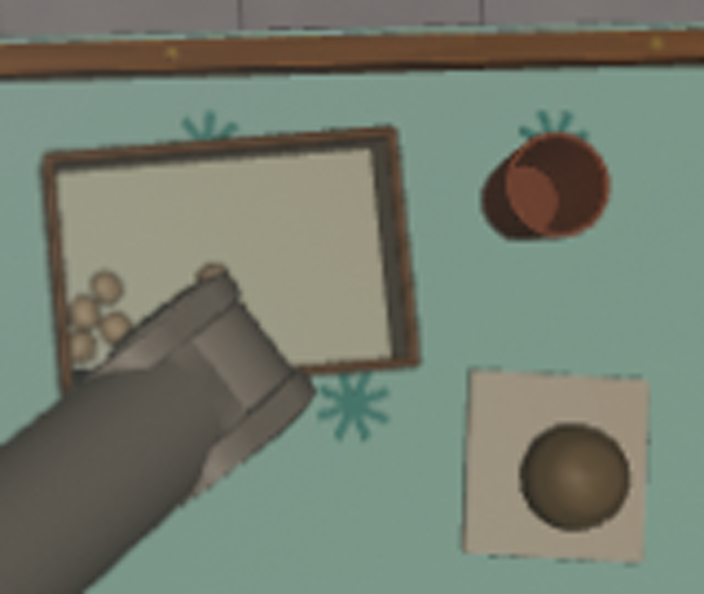

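Call:
{"api": "apply_moves", "payload": {
  "dp": [
    [0,0.12,0],
    [0,0.12,0],
    [0,0.06,0.15],
    [0,0,0.22],
    [0,0,0.22],
    [0,0,0.05],
    [0,-0.06,0],
    [0,-0.06,0],
    [0,-0.06,0],
    [0,-0.06,0],
    [0,-0.06,0],
    [0,-0.06,0],
    [0,-0.06,0],
    [0,-0.06,0],
    [0,-0.06,0],
    [0,-0.06,0]
  ],
  "twist": [
    [-0.002,0,-0.009],
    [-0.003,0,-0.009],
    [0,0,-0.009],
    [0,0,-0.009],
    [0,0,0],
    [0,0,0],
    [0,0,0],
    [0,0,0],
    [0.001,0,0],
    [0.001,0,0],
    [0.001,0,0],
    [0.001,0,0],
    [0.001,0,0],
    [0.001,0,0],
    [0.001,0,0],
    [0.001,0,0]
  ],
  "jaw": [255,255,255,255,255,255,255,255,255,255,255,255,255,255,255,255]
}}

```text
clock: 31.35
tcp_pos: [0.5124, -0.1622, 0.2046]
orientation: [2.202, -2.227, -0.021]
contact_force: [-21.8, 5.0, 24.4]
grip_width: -0.0003
```

```bash
python3 - <<'E'
from h import *
show()
f=r.grab_frame('top'); save(f,'t17')
cv2.imwrite('pics/t17c.png',cv2.resize(f['color'][130:265,345:505,::-1],None,fx=4.4,fy=4.4,interpolation=cv2.INTER_CUBIC))
E
```

```text
t 31.35 p [ 0.5124 -0.1622  0.2046] F [-21.7651   5.0221  24.4419] w -0.0003 j [-0.4844  0.7762  0.9352  2.0662 -0.9017  0.7989 -0.5635]
yaw,pitch,roll [-0.6284  0.9302  0.1455] grasp [ 0.5099 -0.1618  0.0497] scoop c [ 0.6038 -0.1627 -0.0159] lip [ 0.6518 -0.1632 -0.0167]
```

View pics/t17c.png

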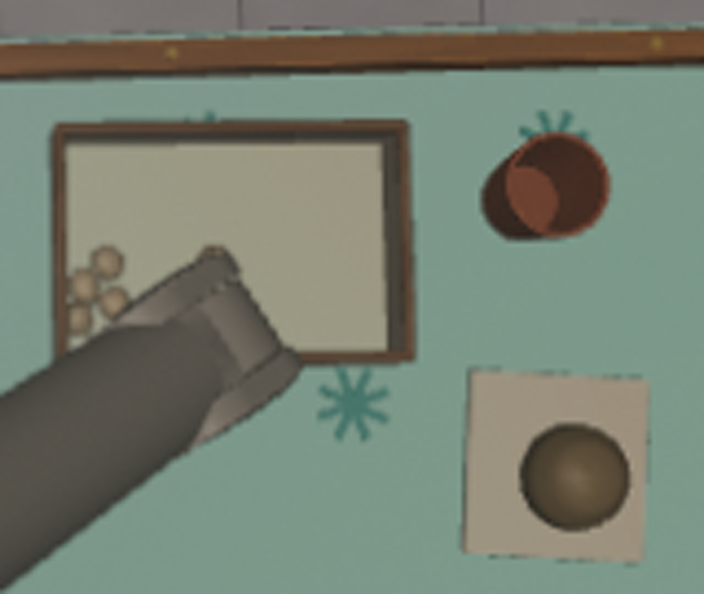

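Call:
{"api": "apply_moves", "payload": {
  "dp": [
    [0,0.05,-0.01],
    [0,0.03,-0.07],
    [0,0,0]
  ],
  "twist": [
    [0.004,0,0],
    [0.004,0,0],
    [0,0,0]
  ],
  "jaw": [255,255,255]
}}

```text
clock: 31.7
tcp_pos: [0.5036, -0.1621, 0.2155]
orientation: [-2.208, 2.231, 0.001]
contact_force: [0.8, -0.3, 0.2]
grip_width: 0.0004
```

```bash
python3 - <<'E'
from h import *
show()
f=r.grab_frame('wrist'); save(f,'w18')
f=r.grab_frame('scene')
cv2.imwrite('pics/s18c.png',cv2.resize(f['color'][90:250,140:340,::-1],None,fx=3.5,fy=3.5,interpolation=cv2.INTER_CUBIC))
E
```

```text
t 31.7 p [ 0.5036 -0.1621  0.2155] F [ 0.7919 -0.3203  0.2013] w 0.0004 j [-0.4975  0.7448  0.9511  2.0887 -0.8968  0.7879 -0.5557]
yaw,pitch,roll [-0.6032 -0.0887  0.1196] grasp [ 0.5039 -0.1618  0.0605] scoop c [ 0.599  -0.1626 -0.0034] lip [ 0.647  -0.1632 -0.0033]
```

View pics/s18c.png

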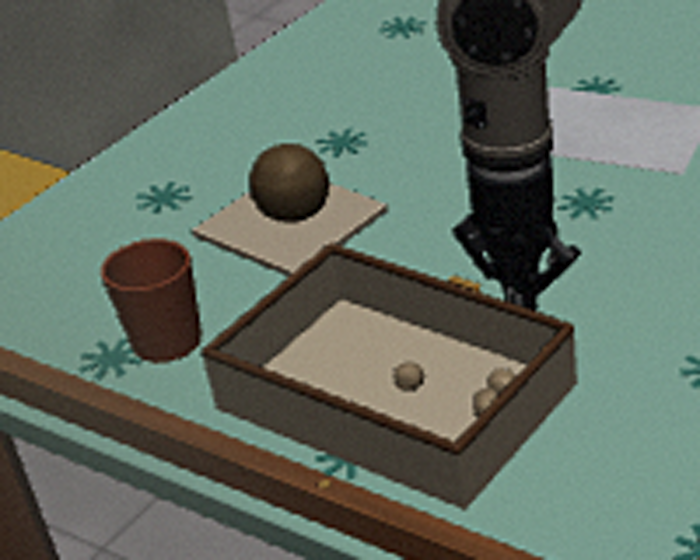

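View pics/w18.png

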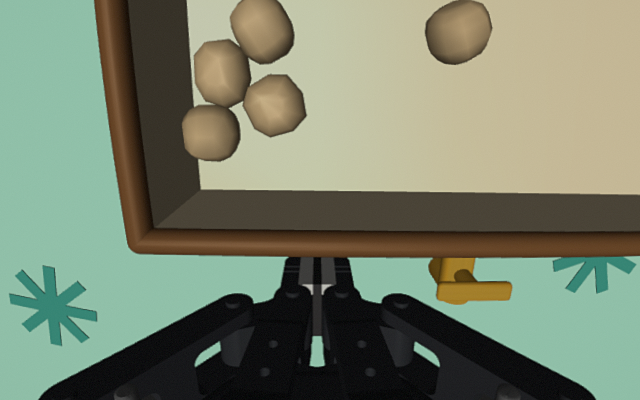

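Call:
{"api": "apply_moves", "payload": {
  "dp": [
    [0,-0.06,0],
    [0,-0.06,-0.002],
    [0,-0.06,-0.003],
    [0,-0.06,-0.003],
    [0,-0.06,-0.003],
    [0,-0.06,-0.003],
    [0,-0.06,-0.003],
    [0,-0.06,-0.003]
  ],
  "twist": [
    [0,0,0],
    [0,0,0],
    [0,0,0],
    [0,0,0],
    [0,0,0],
    [0,0,0],
    [0,0,0],
    [0,0,0]
  ],
  "jaw": [255,255,255,255,255,255,255,255]
}}

```text
clock: 32.6
tcp_pos: [0.5441, -0.1619, 0.2108]
orientation: [2.186, -2.223, -0.088]
contact_force: [-14.3, 3.3, 12.1]
grip_width: 0.0002
```

```bash
python3 - <<'E'
from h import *
show()
f=r.grab_frame('top'); save(f,'t19')
cv2.imwrite('pics/t19c.png',cv2.resize(f['color'][130:265,345:505,::-1],None,fx=4.4,fy=4.4,interpolation=cv2.INTER_CUBIC))
E
```

```text
t 32.6 p [ 0.5441 -0.1619  0.2108] F [-14.319    3.3162  12.0602] w 0.0002 j [-0.4766  0.815   0.9448  1.9768 -0.8648  0.8982 -0.6295]
yaw,pitch,roll [-0.9147  3.2092  1.359 ] grasp [ 0.5355 -0.158   0.0561] scoop c [ 0.6268 -0.158  -0.0131] lip [ 0.6747 -0.1587 -0.0158]
```

View pics/t19c.png

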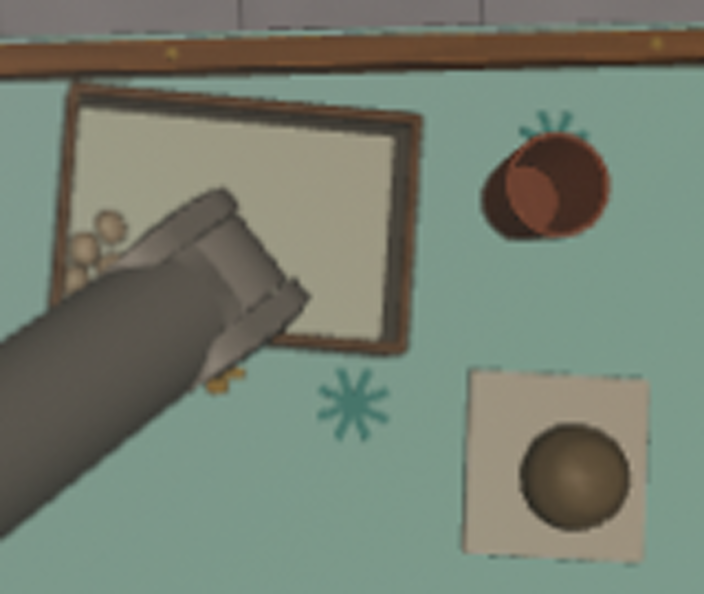

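```bash
python3 - <<'E'
from h import *
f=r.grab_frame('top')
P=np.array([(72,86),(421,117),(405,353),(52,310)])/4.4+[344.6,129.6]
X=ray(f,P,.07); print(X[:,:2])
# lower back corners from width 280
p,R,_=pose()
R1=scoopR(-3,0)*S2T
a=np.array([.505,-.162,.265])
for d,t in rows(p,R,a,R1,4): print(d.round(3).tolist(),t.round(4).tolist())
E
```

```text
[[ 0.7428 -0.111 ]
 [ 0.7111 -0.3873]
 [ 0.5244 -0.3647]
 [ 0.566  -0.0891]]
[-0.0, 0.09, -0.109] [0.0065, 0.0026, 0.0044]
[0.001, 0.088, -0.11] [0.0065, 0.0026, 0.0044]
[0.002, 0.087, -0.111] [0.0065, 0.0026, 0.0044]
[0.004, 0.085, -0.112] [0.0065, 0.0026, 0.0044]
```

Call:
{"api": "apply_moves", "payload": {
  "dp": [
    [0,0.15,0],
    [0.001,0.13,-0.11],
    [0.002,0.05,-0.16],
    [0.004,0.03,-0.17],
    [0.3,0,0],
    [0.33,0,0],
    [0.33,0,0],
    [0.33,0,0],
    [0,0,0]
  ],
  "twist": [
    [0.0065,0.0026,0.0044],
    [0.0065,0.0026,0.0044],
    [0.0065,0.0026,0.0044],
    [0.0065,0.0026,0.0044],
    [0,0,0],
    [0,0,0],
    [0,0,0],
    [0,0,0],
    [0,0,0]
  ],
  "jaw": [255,255,255,255,255,255,255,255,255]
}}

```text
clock: 33.6
tcp_pos: [0.5039, -0.3179, 0.2662]
orientation: [2.178, -2.263, 0.007]
contact_force: [-0.1, 0.6, -0.2]
grip_width: 0.0002
```

```bash
python3 - <<'E'
from h import *
show()
goT((.495,-.32,.212),-3,4)
E
```

```text
t 33.6 p [ 0.5039 -0.3179  0.2662] F [-0.125   0.5678 -0.2258] w 0.0002 j [-0.2258  0.7543  0.9977  1.9104 -0.7971  0.9317 -0.4441]
yaw,pitch,roll [-2.2154 -0.1613 -0.2096] grasp [ 0.5043 -0.3184  0.1112] scoop c [ 0.5994 -0.3224  0.0475] lip [ 0.6474 -0.3242  0.0476]
tot 0.055005861818596534 0.8277375214749982
[0.005, 0.019, 0.113] [-0.0003, -0.0004, 0.0016]
[0.005, 0.019, 0.113] [-0.0003, -0.0004, 0.0016]
[0.005, 0.019, 0.113] [-0.0003, -0.0004, 0.0016]
[0.005, 0.018, 0.113] [-0.0003, -0.0004, 0.0016]
```

Call:
{"api": "apply_moves", "payload": {
  "dp": [
    [0.005,0.03,0.11],
    [0.005,0.022,0.11],
    [0.005,0.02,0.11],
    [0,0,0.1],
    [0,0,0],
    [0,-0.06,0],
    [0,-0.06,0],
    [0,-0.06,-0.002],
    [0,-0.06,-0.004],
    [0,-0.06,-0.004],
    [0,-0.06,-0.004],
    [0,-0.06,-0.004],
    [0,-0.06,-0.004],
    [0,-0.06,-0.004],
    [0,-0.06,-0.004]
  ],
  "twist": [
    [0,0,0],
    [0,0,0],
    [0,0,0],
    [0,0,0],
    [0,0,0],
    [0,0,0],
    [0,0,0],
    [0,0,0],
    [0.001,0,0],
    [0.001,0,0],
    [0.001,0,0],
    [0.001,0,0],
    [0.001,0,0],
    [0.001,0,0],
    [0.001,0,0]
  ],
  "jaw": [255,255,255,255,255,255,255,255,255,255,255,255,255,255,255]
}}

```text
clock: 35.1
tcp_pos: [0.5601, -0.3229, 0.2085]
orientation: [2.163, -2.259, -0.011]
contact_force: [-23.7, 3.0, 4.7]
grip_width: 0.0001
```

```bash
python3 - <<'E'
from h import *
show()
f=r.grab_frame('top'); save(f,'t20')
cv2.imwrite('pics/t20c.png',cv2.resize(f['color'][130:265,345:505,::-1],None,fx=4.4,fy=4.4,interpolation=cv2.INTER_CUBIC))
E
```

```text
t 35.1 p [ 0.5601 -0.3229  0.2085] F [-23.7346   2.992    4.6958] w 0.0001 j [-0.1732  0.8893  0.9144  1.7995 -0.8625  0.9239 -0.4802]
yaw,pitch,roll [-2.487   0.8634 -0.3061] grasp [ 0.5577 -0.3237  0.0535] scoop c [ 0.6516 -0.3281 -0.0119] lip [ 0.6996 -0.3302 -0.0126]
```

View pics/t20c.png

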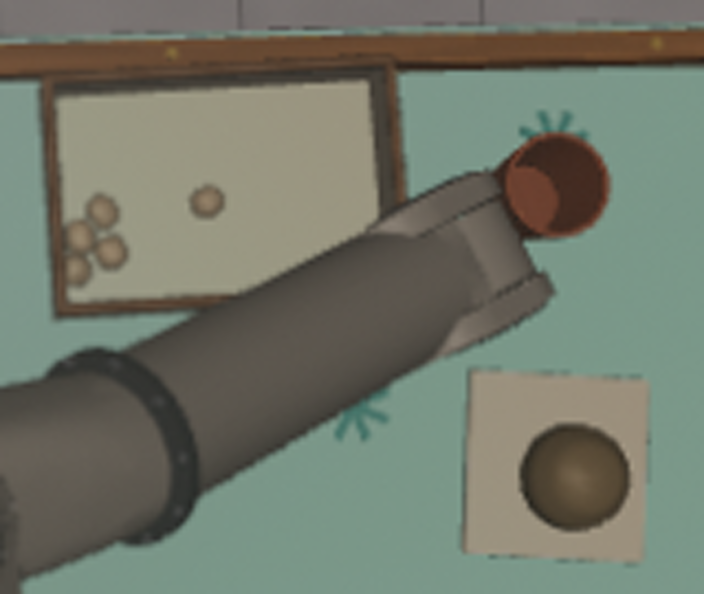

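Call:
{"api": "apply_moves", "payload": {
  "dp": [
    [0,0.15,0],
    [0,0.2,-0.11],
    [0,0.1,-0.16],
    [0,0.05,-0.17],
    [-0.3,0,0],
    [-0.35,0,0],
    [-0.35,0,0],
    [-0.35,0,0],
    [-0.1,0,0],
    [0,0,0]
  ],
  "twist": [
    [0.004,0,0],
    [0.003,0,0],
    [0,0,0],
    [0,0,0],
    [0,0,-0.005],
    [0,0,-0.005],
    [0,0,-0.005],
    [0,0,0],
    [0,0,0],
    [0,0,0]
  ],
  "jaw": [255,255,255,255,255,255,255,255,255,255]
}}

```text
clock: 36.15
tcp_pos: [0.51, -0.1419, 0.2675]
orientation: [2.211, -2.231, 0.023]
contact_force: [0.7, 0.1, -0.1]
grip_width: 0.0001
```

```bash
python3 - <<'E'
from h import *
show()
f=r.grab_frame('top'); save(f,'t21')
cv2.imwrite('pics/t21c.png',cv2.resize(f['color'][130:265,345:505,::-1],None,fx=4.4,fy=4.4,interpolation=cv2.INTER_CUBIC))
P=np.array([(40,78),(396,60),(57,318)])/4.4+[344.6,129.6]
X=ray(f,P,.07); print(X[:,:2])
E
```

```text
t 36.15 p [ 0.51   -0.1419  0.2675] F [ 0.7042  0.1367 -0.0845] w 0.0001 j [-0.6148  0.6835  1.0609  2.0704 -0.804   0.8591 -0.6615]
yaw,pitch,roll [-0.5246 -0.574  -0.6117] grasp [ 0.5116 -0.1436  0.1125] scoop c [ 0.6072 -0.1451  0.0495] lip [ 0.6552 -0.1456  0.05  ]
[[ 0.7498 -0.086 ]
 [ 0.7574 -0.3698]
 [ 0.5596 -0.0928]]
```

View pics/t21c.png

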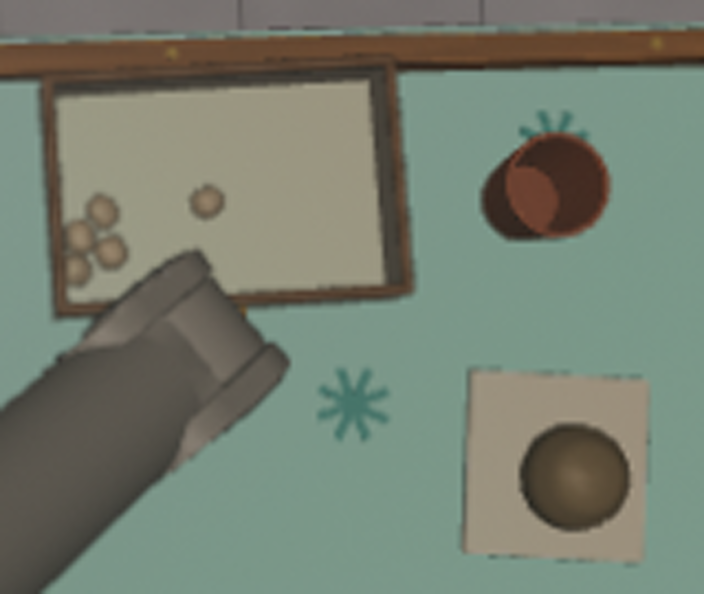

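Call:
{"api": "apply_moves", "payload": {
  "dp": [
    [0,0,0.15],
    [0,0,0.2],
    [0,0,0.1],
    [0,0,0],
    [0,-0.06,0],
    [0,-0.06,0],
    [0,-0.06,0],
    [0,-0.06,0],
    [0,-0.04,-0.002],
    [0,-0.04,-0.003],
    [0,-0.04,-0.003],
    [0,-0.04,-0.003],
    [0,-0.04,-0.003]
  ],
  "twist": [
    [-0.004,0,0],
    [0,0,0],
    [0,0,0],
    [0,0,0],
    [0,0,0],
    [0,0,0],
    [0,0,0],
    [0,0,0],
    [0.001,0,0],
    [0.001,0,0],
    [0.001,0,0],
    [0.001,0,0],
    [0.001,0,0]
  ],
  "jaw": [255,255,255,255,255,255,255,255,255,255,255,255,255]
}}

```text
clock: 37.5
tcp_pos: [0.5588, -0.1512, 0.217]
orientation: [2.195, -2.236, -0.002]
contact_force: [-13.4, 2.3, 9.6]
grip_width: -0.0002
```

```bash
python3 - <<'E'
from h import *
show()
f=r.grab_frame('top'); save(f,'t22')
cv2.imwrite('pics/t22c.png',cv2.resize(f['color'][135:225,345:455,::-1],None,fx=6.5,fy=6.5,interpolation=cv2.INTER_CUBIC))
E
```

```text
t 37.5 p [ 0.5588 -0.1512  0.217 ] F [-13.3593   2.3003   9.55  ] w -0.0002 j [-0.5076  0.8084  0.9516  1.9682 -0.8811  0.8576 -0.6527]
yaw,pitch,roll [-1.0645  0.4055 -0.297 ] grasp [ 0.5577 -0.1519  0.062 ] scoop c [ 0.6522 -0.154  -0.0027] lip [ 0.7002 -0.1549 -0.003 ]
```

View pics/t22c.png

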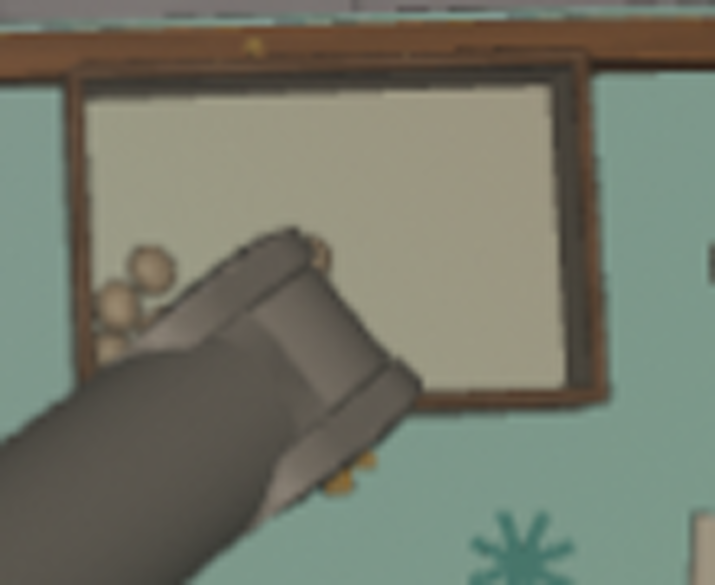

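Call:
{"api": "apply_moves", "payload": {
  "dp": [
    [0,-0.04,-0.003],
    [0,-0.04,-0.003],
    [0,-0.04,-0.003],
    [0,-0.04,-0.003]
  ],
  "twist": [
    [0.001,0,0],
    [0.001,0,0],
    [0.001,0,0],
    [0.001,0,0]
  ],
  "jaw": [255,255,255,255]
}}

```text
clock: 37.95
tcp_pos: [0.5644, -0.1526, 0.2157]
orientation: [2.18, -2.235, -0.045]
contact_force: [-15.3, 3.2, 11.1]
grip_width: 0.0001
```

```bash
python3 - <<'E'
from h import *
show()
f=r.grab_frame('top'); save(f,'t23')
cv2.imwrite('pics/t23c.png',cv2.resize(f['color'][135:225,345:455,::-1],None,fx=6.5,fy=6.5,interpolation=cv2.INTER_CUBIC))
E
```

```text
t 37.95 p [ 0.5644 -0.1526  0.2157] F [-15.3402   3.1939  11.1362] w 0.0001 j [-0.4978  0.8247  0.9514  1.9438 -0.8678  0.8968 -0.6719]
yaw,pitch,roll [-1.4155  1.9638  0.3663] grasp [ 0.5591 -0.1515  0.0608] scoop c [ 0.6518 -0.1534 -0.0065] lip [ 0.6998 -0.1546 -0.0081]
```

View pics/t23c.png

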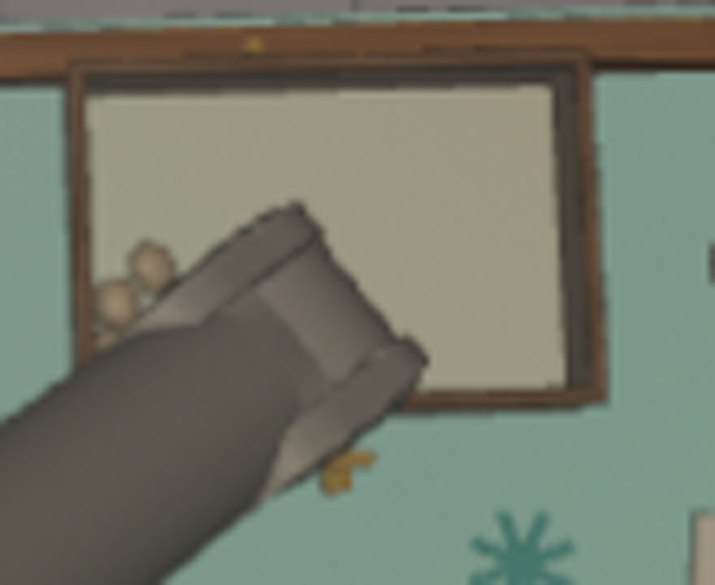

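Call:
{"api": "apply_moves", "payload": {
  "dp": [
    [0,0.15,0],
    [0,0.2,-0.11],
    [0,0.3,-0.16],
    [0,0.35,-0.17],
    [0,0,0]
  ],
  "twist": [
    [0.006,0,0],
    [0.006,0,0],
    [0.004,0,0],
    [0,0,0],
    [0,0,0]
  ],
  "jaw": [255,255,255,255,255]
}}

```text
clock: 38.5
tcp_pos: [0.441, -0.1502, 0.2705]
orientation: [-2.192, 2.247, 0.011]
contact_force: [-0.4, -0.7, 0.7]
grip_width: 0.0002
```

```bash
python3 - <<'E'
from h import *
show()
f=r.grab_frame('top'); g=r.grab_frame('scene')
cv2.imwrite('pics/t24c.png',cv2.resize(f['color'][135:225,345:455,::-1],None,fx=7,fy=6.5,interpolation=cv2.INTER_CUBIC))
cv2.imwrite('pics/s24c.png',cv2.resize(g['color'][140:260,150:330,::-1],None,fx=4.4,fy=4.4,interpolation=cv2.INTER_CUBIC))
P=cloud(f)
# rail top points & trough rim points by depth
z=P[...,2]
m=(z>.03)&(z<.05)&(P[...,0]>.74)&(P[...,0]<.81)
for lo,hi in [(-.7,-.5),(-.5,-.4),(-.05,.1),(.1,.3),(.3,.6)]:
    q=P[m&(P[...,1]>lo)&(P[...,1]<hi)]; print('rail',lo,len(q),np.percentile(q[:,0],[2,50,98]))
E
```

```text
t 38.5 p [ 0.441  -0.1502  0.2705] F [-0.3626 -0.6924  0.6585] w 0.0002 j [-0.6411  0.5969  1.11    2.2055 -0.7735  0.8147 -0.6128]
yaw,pitch,roll [-1.4103  0.1811  0.4109] grasp [ 0.4406 -0.149   0.1156] scoop c [ 0.5353 -0.1509  0.0513] lip [ 0.5833 -0.1521  0.0511]
rail -0.7 384 [0.7602 0.7723 0.7854]
rail -0.5 195 [0.7622 0.7736 0.7862]
rail -0.05 304 [0.7601 0.7717 0.7845]
rail 0.1 409 [0.7603 0.7719 0.7853]
rail 0.3 590 [0.7615 0.7736 0.7864]
```

View pics/t24c.png

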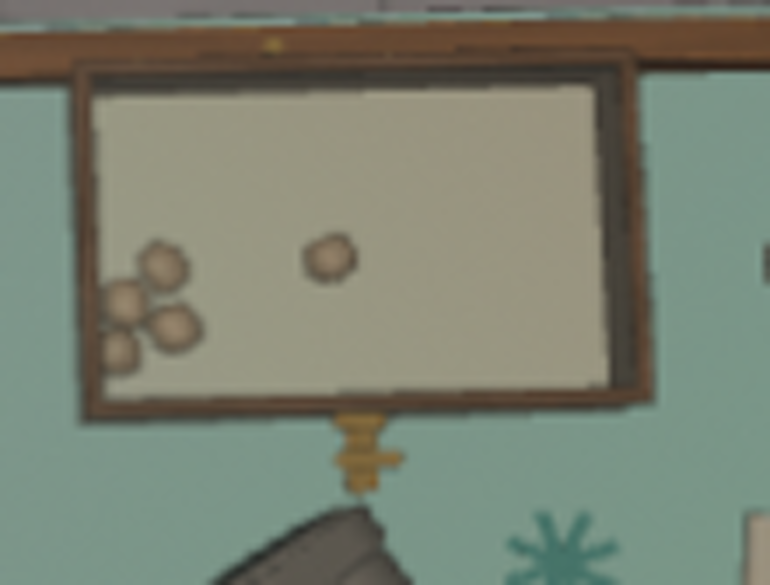

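View pics/s24c.png

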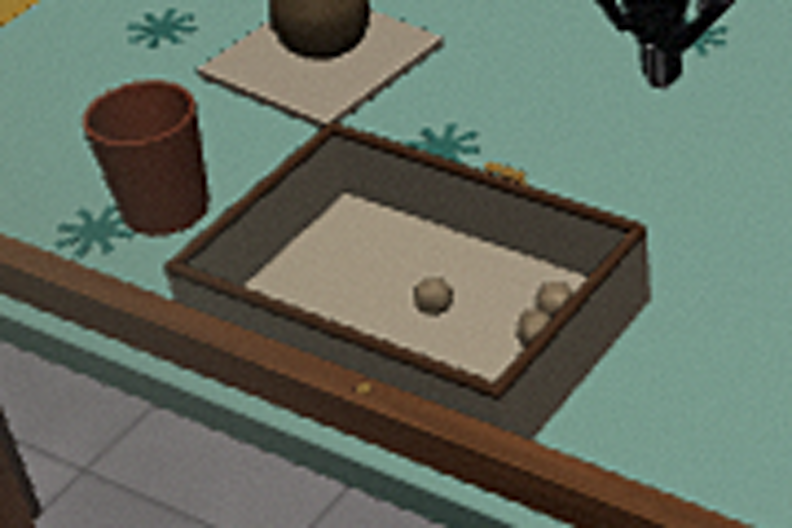

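```bash
python3 - <<'E'
from h import *
f=r.grab_frame('top')
S=np.array([7,6.5])
P=np.array([(70,66),(637,53),(652,402),(83,420)])/S+[345-.43,135-.42]
X=ray(f,P,.07); print(X[:,:2])
print('rail face top', ray(f,np.array([(20,80),(700,70)])/S+[344.6,134.6],.04)[:,:2], ray(f,np.array([(20,86),(700,73)])/S+[344.6,134.6],.0)[:,:2])
g=r.grab_frame('scene')
Q=np.array([(165,266),(497,393),(648,228),(333,126)])/4.4+[149.6,139.6]
Y=ray(g,Q,.07); print(Y[:,:2])
# rail top front edge where it meets trough: (172,298)-(535,437)
print(ray(g,np.array([(20,242),(172,300),(540,440),(740,517)])/4.4+[149.6,139.6],.04)[:,:2])
goT((.528,-.135,.217),0,6)
E
```

```text
[[ 0.7589 -0.0894]
 [ 0.7591 -0.3733]
 [ 0.5706 -0.3708]
 [ 0.5689 -0.0892]]
rail face top [[ 0.7582 -0.066 ]
 [ 0.7553 -0.4136]] [[ 0.7632 -0.0679]
 [ 0.762  -0.4252]]
[[ 0.755  -0.3706]
 [ 0.7554 -0.0914]
 [ 0.5666 -0.0881]
 [ 0.5686 -0.3664]]
[[ 0.7584 -0.5155]
 [ 0.7575 -0.3705]
 [ 0.7551 -0.0619]
 [ 0.7546  0.0852]]
tot 0.09785948457679046 1.0866435574814957
[-0.021, -0.113, 0.073] [0.0001, 0.0003, -0.0015]
[-0.021, -0.113, 0.073] [0.0001, 0.0003, -0.0015]
[-0.021, -0.113, 0.073] [0.0001, 0.0003, -0.0015]
[-0.021, -0.113, 0.073] [0.0001, 0.0003, -0.0015]
[-0.02, -0.113, 0.073] [0.0001, 0.0003, -0.0015]
[-0.02, -0.113, 0.073] [0.0001, 0.0003, -0.0015]
```

Call:
{"api": "apply_moves", "payload": {
  "dp": [
    [-0.021,-0.09,0.073],
    [-0.021,-0.11,0.073],
    [-0.021,-0.11,0.073],
    [-0.02,-0.11,0.073],
    [-0.02,-0.11,0.073],
    [-0.02,-0.11,0.065],
    [0,0,0],
    [0,-0.06,0],
    [0,-0.06,0],
    [0,-0.06,0],
    [0,-0.06,0],
    [0,-0.06,-0.003],
    [0,-0.06,-0.003],
    [0,-0.06,-0.003],
    [0,-0.06,-0.003]
  ],
  "twist": [
    [0,0,-0.001],
    [0,0,-0.001],
    [0,0,-0.001],
    [0,0,-0.001],
    [0,0,-0.001],
    [0,0,-0.001],
    [0,0,0],
    [0,0,0],
    [0,0,0],
    [0,0,0],
    [0,0,0],
    [0.001,0,0],
    [0.001,0,0],
    [0.001,0,0],
    [0.001,0,0]
  ],
  "jaw": [255,255,255,255,255,255,255,255,255,255,255,255,255,255,255]
}}

```text
clock: 40.2
tcp_pos: [0.5677, -0.1377, 0.2094]
orientation: [2.187, -2.218, -0.089]
contact_force: [-21.2, 3.8, 15.2]
grip_width: 0.0004
```

```bash
python3 s.py
```

```text
t 40.2 p [ 0.5677 -0.1377  0.2094] F [-21.2096   3.8169  15.1505] w 0.0004 j [-0.5109  0.8351  0.9387  1.9368 -0.8644  0.9177 -0.6888]
yaw,pitch,roll [-0.77    3.3298  1.2599] grasp [ 0.5587 -0.1342  0.0547] scoop c [ 0.6498 -0.134  -0.0147] lip [ 0.6978 -0.1347 -0.0175]
```

Call:
{"api": "apply_moves", "payload": {
  "dp": [
    [0,0.15,0],
    [0,0.2,-0.11],
    [0,0.3,-0.16],
    [0,0.2,-0.3],
    [0,0,-0.3],
    [0,0,0]
  ],
  "twist": [
    [0.007,0.002,0],
    [0.007,0.002,0],
    [0.007,0.002,0],
    [0.005,0,0],
    [0,0,0],
    [0,0,0]
  ],
  "jaw": [255,255,255,255,255,255]
}}

```text
clock: 40.8
tcp_pos: [0.4628, -0.1392, 0.3204]
orientation: [-2.197, 2.239, 0.02]
contact_force: [0.4, -0.7, 0.3]
grip_width: -0.0002
```

```bash
python3 - <<'E'
from h import *
show()
f=r.grab_frame('top'); g=r.grab_frame('scene'); save(g,'s26'); save(f,'t26')
cv2.imwrite('pics/t26c.png',cv2.resize(f['color'][135:225,345:455,::-1],None,fx=7,fy=6.5,interpolation=cv2.INTER_CUBIC))
P=cloud(f)
# scoop blade / handle heights
m=(P[...,2]>.078)&(P[...,0]>.62)&(P[...,0]<.68)&(P[...,1]>.1)&(P[...,1]<.26); q=P[m]; print('handle',len(q),q.mean(0),q.min(0),q.max(0))
E
```

```text
t 40.8 p [ 0.4628 -0.1392  0.3204] F [ 0.4281 -0.6875  0.3491] w -0.0002 j [-0.7361  0.5581  1.2087  2.1315 -0.6796  0.9277 -0.7182]
yaw,pitch,roll [-1.0922  0.3284  0.6933] grasp [ 0.4619 -0.1374  0.1654] scoop c [ 0.5565 -0.1384  0.1009] lip [ 0.6045 -0.1393  0.1006]
handle 135 [0.6493 0.1804 0.0852] [0.6368 0.1357 0.0787] [0.6636 0.2259 0.0939]
```

View pics/t26c.png

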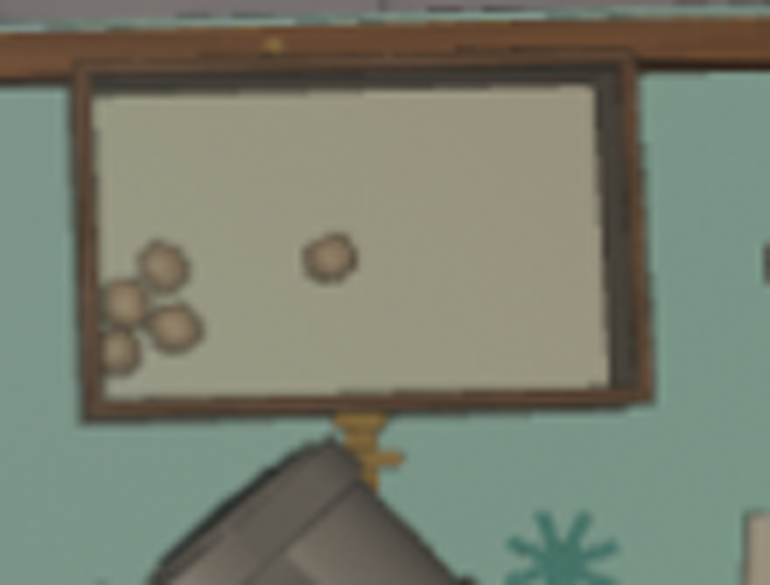

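View pics/s26.png

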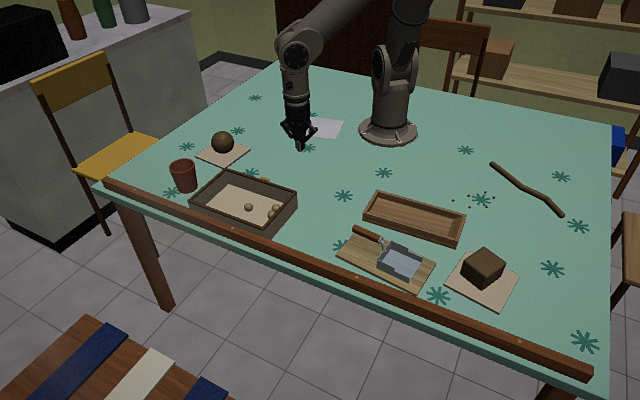

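```bash
python3 -c "
from bench import r
print(r.hand_in())"
```

```text
the job is handed in; nothing more can be done
None
```

The job is done and handed in at about 41 s of the 72 s allowed; no verdict was reported.

- **Lumps:** I scooped all five from the tray in one pass and tipped them into the trough. The last top picture shows all five lying there. The fingers only ever held the scoop's handle.
- **Scoop:** It is back flat on its board and let go. The depth images put the blade and the handle top at the heights they had at the start.
- **Trough:** I walked it in with alternating pushes right and left of the tap, never touching the tap.
    - From the top view both back corners are at x ≈ 0.759. From the scene view they are at about 0.755.
    - The rail's face measures 0.755 to 0.763, so the two views differ by about 4 mm. Within each view the gap comes out at no more than about 5 mm, against the 8 mm allowed.
    - A last push on the left stalled at about 21 N without moving the trough, and an earlier push on the right stopped at about 24 N, so I take both ends as resting on the rail.
- **Bystanders:** The clay ball, the clay block and the water pot look unmoved in the pictures. I did not re-measure their positions.

**Failed or odd checks:** None failed. During one left push the wrist showed an upward force of 24 N, more than friction alone would explain. I did not find the cause; I backed off, raised the fingers about 1 cm and carried on.

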